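# Hang the lipped caddy on the suction rack and stack the travel tins in it

### The job

Get the bath niche in order: lock the chrome rack to the ledge by swinging its red lever fully down, then lift the green caddy over the rack's top louver and let it down so that its rear lip catches there, about midway along, and the caddy hangs level and free. Then stack all the travel tins lying on the ledge into the hanging caddy, flat, as one square column, all lying the same way. Leave the bottle, the egg cup and the comb where they stand.

Things in the scene. Friction and masses are not known exactly. Their poses are not given: they have to be found in the camera images.
- rack: Fixed chrome louvered rack. Origin under its middle, on the ledge; louver side faces its -x, y along the louvers. Base plate x -30..100, 240 mm wide, 18 high; upright sheet at x 0..3, top z 130. Three louvers with tops at z 125, 89, 53: strips 4 mm thick, 220 long, 22 high, fronts at x -24; the slot behind each (20 mm wide) is open at the top. Lever block behind the sheet, x 60..90.
- rail_top (a point): Middle of the top edge of the TOP louver (rack frame x -22, y 0, z 125 mm); axes as the rack's.
- lever (a joint): Vacuum lever behind the louvered sheet: at 0 (released) it stands 1.05 rad above level; it swings down towards the rack's +y to its stop at 0.95 rad (locked, 0.1 rad above level). It stays where it is left; about 3 N at its end moves it.
- lever_grip (a point): Centre of the lever's red grip, 76 mm from the pivot: 14 mm wide (along the rack's x), 11 mm thick, 42 mm long. It travels in the plane of the rack's y and z.
- lever_pivot (a point): Pivot of the lever; its axis runs along the rack's x (rack frame 75, -40, 50 mm). At lever value q the grip lies 76 cos(1.05 - q) mm from here along the rack's +y and 76 sin(1.05 - q) mm up.
- caddy_grip (a point): Centre of the tab for carrying the green plastic caddy (about 260 g, open bin 110 x 160 x 50 mm): in the middle of its front wall, 12 mm thick (caddy x), 44 mm wide (caddy y), from 22 to 66 mm above the caddy's underside, inner face flush with the inside of the wall; this point is 50 mm above the underside. Axes: x front to back, y along the width, z up.
- caddy_floor (a point): Centre of the caddy's inner floor, 4 mm above its underside, 57 mm from caddy_grip along caddy x. Inner floor 102 mm (x) x 152 mm (y), walls 4 mm thick. Axes as caddy_grip.
- caddy_lip (a point): Under the caddy's rear lip, mid-gap: from caddy_floor 59.5 mm along caddy x, 42 mm up. Lip 130 mm wide (y), gap 9 mm from the back wall to its turned-down edge, which reaches 16 mm below this point and flares 5 mm outwards. Hung, a louver's top edge sits in the gap (this point within 5 mm of rail_top) and a 3 mm heel strip at the foot of the back rests on the next louver; caddy level within 3 degrees.
- tin1_center (a point): Centre (half-way up) of an aluminium travel tin, a closed flat box 80 mm (its x) x 56 mm (its y) x 28 mm high, about 80 g, blue panel on the lid; either way up is the same. Not every tin is there in every run.
- tin2_center (a point): Centre (half-way up) of another such tin; may be absent.
- tin3_center (a point): Centre (half-way up) of another such tin; may be absent.
- tin4_center (a point): Centre (half-way up) of another such tin; may be absent.
- tin5_center (a point): Centre (half-way up) of another such tin; may be absent.
- tin6_center (a point): Centre (half-way up) of another such tin; may be absent.
- bottle: Amber glass bottle with a steel pump, 66 mm in diameter, 188 mm high; origin under its centre. Not part of the job.
- egg_cup: Yellow ceramic egg cup with earrings, 50 mm in diameter, 60 mm high; origin under its centre. Not part of the job.
- comb: Wooden comb lying flat, 30 x 160 x 8 mm, long along its y; origin under its centre. Not part of the job.
Not all that is in view belongs to the job. Of the things that look like the part that bears caddy_grip, the larger one is meant.

How it is judged:
By the outcome, as a careful person would: the job done as asked, in the order asked, and still so for the second after the job is handed in, with the robot touching nothing.
Of tin1, tin2, tin3, tin4, tin5, tin6 only 4 to 6 are there at a start; the rules pass over those that are not, and their reading is None.
At some moment in a run one of tin1, tin2, tin3, tin4, tin5, tin6 may be knocked a few centimetres aside while the robot is not near it.
Once in a run the grip may slacken for a moment while it holds something.
It also fails if it takes over 210 s, if anything falls off the work surface, if the arm or the gripper's body presses on something with over 40 N, if the wrist force passes 120 N, or if a joint passes its speed limit or range.

### The arm

A 6-joint arm with a two-finger parallel gripper is mounted at the origin on the work surface. World frame = base frame: x ahead of the robot, y to its left, z up, the work surface at z = 0. Lengths are in m, angles in rad, forces in N, time in s.
With the tool pointing down it reaches from about 0.3 to 0.85 m from the base axis. Payload 4.2 kg.
Tool frame: the origin (TCP) lies midway between the tips of the shut fingers; the grasp point (between the pads) lies 19 mm behind it (env.tcp_to_grasp is the z of the grasp point in the tool frame, in m); z points along the fingers, y is the line along which they close (so a half turn about z gives the same grasp; the last joint's range is limited). The gripper opens to 91 mm and grips with 3 to 60 N. Pads are 32 mm wide; open, the fingers measure 118 mm over their backs; the gripper's body (76 mm by 178 mm) begins 60 mm behind the grasp point.
Start: joints at [-1.172, 0.32, 1.565, -0, 1.257, -0.02], TCP at [0.234, -0.525, 0.214] pointing down, gripper open.
Joint ranges: [-3.11, 3.11], [-0.84, 2.01], [0.21, 2.61], [-1.34, 4.49], [0.05, 2.63], [-2.56, 2.56]. Speed limits (rad/s): [2.57, 2.57, 3.14, 3.14, 3.14, 3.14].

### API

Orientations are given as [roll, pitch, yaw] about the fixed x, y, z axes, in that order (R = Rz(yaw) Ry(pitch) Rx(roll)).
In Python, from station import env gives the robot as it stands. The module is installed in compiled form; this text tells all that it offers.
- The arm moves only by the tool servo_tool, never from a script. Its argument "commands" is a list of rows, each a list of 3 entries, a list of its own where there are three numbers: the turn, a rotation vector about the world's x, y, z in degrees, then the shift along the world's x, y, z in mm, then the finger opening in mm, from 0 to 91.2. In form: [[[wx, wy, wz], [tx, ty, tz], grip], ...]. A call has 1 to 5 rows; each row shifts and turns the commanded pose from where the row before left it; what a row does not reach is not made up. A row lasts 1/8 s, in which the tool goes at most 62.5 mm and 10.7 degrees, less where a joint would pass 70% of its speed; a pose out of reach is approached as far as the arm can. A call with a gripper value outside its range is refused whole. The fingers move at their own pace and stop on an object; "newtons" is the grip in N (left out, the last holds). Time passes only in rows, so rows that do not move let the fingers close. It gives the time, the measured TCP pose, the force, the opening and the grip force at its end, in the units of the state.
- env.get_obs(): the state, without advancing time (a new reading comes with each control period).
- env.snapshot(name): name is "scene" or "top" or "wrist"; returns a dict with "color" (384x512x3 uint8, red, green, blue), "fx", "fy", "cx", "cy" (pixels), "rvec" (rotation vector, rad) and "tvec" (3), from world to camera coordinates, as OpenCV has them. Camera axes: x right, y down, z forward; pixel columns grow to the right and rows downward; lengths in m; the calibration is good to about 2 mm. The wrist camera is an equidistant fisheye: a pixel r from the principal point sees the ray r / f radians off the axis. A picture is of the moment at which its call begins. There is no depth.
- env.sign_off(): hands the job in; it is judged then, once.
Trained networks look in a picture, given as the dict that the camera call returned (one of the last four; its "shot" number tells which), for a name from the list of things; names that differ only in an ending like _2 or _b are one class to them, and where a whole thing is asked for, a point or a joint stands for the part that bears it (a point fixed in the world has none). Each returns a list of dicts, best first, with "confidence" (0 to 1); they miss things now and then, are a little off and sometimes report something else, mostly with a low value. They report only what shows in the picture. A call takes as long as a camera call. They do not tell look-alikes from the thing itself.
- env.boxes_of(picture, label): "extent" ([centre column, centre row, width, height] in pixels, round what is visible of it).
- env.landmark_of(picture, label): "position" ([row, column] in pixels: a listed point, or the origin of a listed thing).
The state is a dict: "t": time; "joint_positions": joint angles; "dq": joint speeds; "effort": joint torques, N m; "ee_pos": TCP position; "orientation": TCP orientation; "contact_force": force on the tool from outside, world axes, zero at the start; "moment": the same for the moment, N m; "gripper_width": finger opening in m; "finger_force": force on a finger pad.
Only numpy, scipy, OpenCV 4.12 (cv2) and the standard library are available. Lean on these libraries where they do the work, as an engineer would, in place of code of your own. Each camera call takes 0.05 s, during which the arm holds its last target. There are 200 camera calls.

## Working session

There is one attempt and no reset: what is moved stays moved. The work goes in short steps, Python scripts to look and compute and a tool call to move; the robot and the scene stay as the last step left them, time stands still between calls to the robot, and variables do not carry over. Pictures are saved under pics/ and viewed, at most 14 in all, crops included, and the job is handed in when it is done.

Besides the shell and the picture viewer there is one more tool, called after "Request:" in YAML: its name, and indented under it one key for each argument. servo_tool: Moves the arm, as the interface text tells. Its arguments: {"type":"object","properties":{"commands":{"type":"array","items":{"type":"array"}},"newtons":{"type":"number"}},"required":["commands"]}

```bash
mkdir -p pics
cat > h.py <<'E'
import numpy as np, cv2
from station import env
def cam(p):
    R,_=cv2.Rodrigues(np.array(p["rvec"],float)); return R,np.array(p["tvec"],float)
def ray(p,row,col,fish=False):
    R,t=cam(p); x=(col-p["cx"])/p["fx"]; y=(row-p["cy"])/p["fy"]
    if fish:
        r=np.hypot(x,y); d=np.array([np.sin(r)*x/max(r,1e-9),np.sin(r)*y/max(r,1e-9),np.cos(r)])
    else: d=np.array([x,y,1.])
    return -R.T@t, R.T@d
def onz(p,row,col,z,fish=False):
    o,d=ray(p,row,col,fish); return o+d*(z-o[2])/d[2]
def proj(p,X,fish=False):
    R,t=cam(p); c=R@np.array(X)+t
    if fish:
        r=np.hypot(c[0],c[1]); th=np.arctan2(r,c[2]); u=th*c[:2]/max(r,1e-9)
    else: u=c[:2]/c[2]
    return u[1]*p["fy"]+p["cy"],u[0]*p["fx"]+p["cx"]
def tri(obs):
    A=np.zeros((3,3));b=np.zeros(3)
    for o,d in obs:
        d=d/np.linalg.norm(d);M=np.eye(3)-np.outer(d,d);A+=M;b+=M@o
    return np.linalg.solve(A,b)
def save(p,n,s=1.5): cv2.imwrite(f"pics/{n}.png",cv2.resize(p["color"][:,:,::-1],None,fx=s,fy=s))
E
python3 - <<'E'
from h import *
P={n:env.snapshot(n) for n in("scene","top","wrist")}
for n,p in P.items(): save(p,n+"0"); print(n,[round(p[k],1) for k in("fx","fy","cx","cy")],(-cam(p)[0].T@cam(p)[1]).round(3))
for l in ["rack","rail_top","lever_grip","lever_pivot","caddy_grip","caddy_floor","caddy_lip","tin1_center","bottle","egg_cup","comb"]:
    for n in("scene","top"):
        print(l,n,[(round(r["confidence"],2),[int(v) for v in r["position"]]) for r in env.landmark_of(P[n],l)][:7])
o=env.get_obs(); print(o["t"],o["orientation"])
E
```

```text
scene [396.3, 396.3, 255.4, 189.7] [ 1.387 -0.505  0.707]
top [416.9, 416.9, 256.3, 188.4] [ 0.396 -0.011  1.245]
wrist [297.3, 297.3, 255.8, 194.5] [ 0.298 -0.497  0.384]
rack scene [(0.71, [194, 337])]
rack top [(0.91, [189, 154]), (0.41, [184, 152])]
rail_top scene [(0.65, [161, 338])]
rail_top top [(0.56, [184, 152])]
lever_grip scene [(0.47, [155, 357])]
lever_grip top [(0.5, [183, 114])]
lever_pivot scene [(0.86, [180, 367])]
lever_pivot top [(0.57, [172, 126])]
caddy_grip scene [(0.92, [198, 242]), (0.91, [170, 279])]
caddy_grip top [(0.96, [204, 261]), (0.71, [139, 320]), (0.69, [250, 190])]
caddy_floor scene [(0.91, [204, 263]), (0.7, [172, 271]), (0.45, [196, 238]), (0.4, [158, 356]), (0.3, [243, 170])]
caddy_floor top [(0.77, [206, 242]), (0.7, [260, 197])]
caddy_lip scene [(0.69, [162, 263]), (0.61, [195, 276])]
caddy_lip top [(0.68, [200, 222]), (0.56, [275, 203])]
tin1_center scene [(0.56, [246, 166])]
tin1_center top [(0.8, [190, 348])]
bottle scene [(0.59, [278, 277])]
bottle top [(0.56, [116, 281])]
egg_cup scene [(0.95, [252, 327])]
egg_cup top [(0.77, [123, 229]), (0.39, [202, 221])]
comb scene [(0.86, [280, 228])]
comb top [(0.75, [138, 319]), (0.72, [185, 117])]
1.25 [3.14140515e+00 3.66651666e-05 4.18767840e-01]
```

View pics/scene0.png

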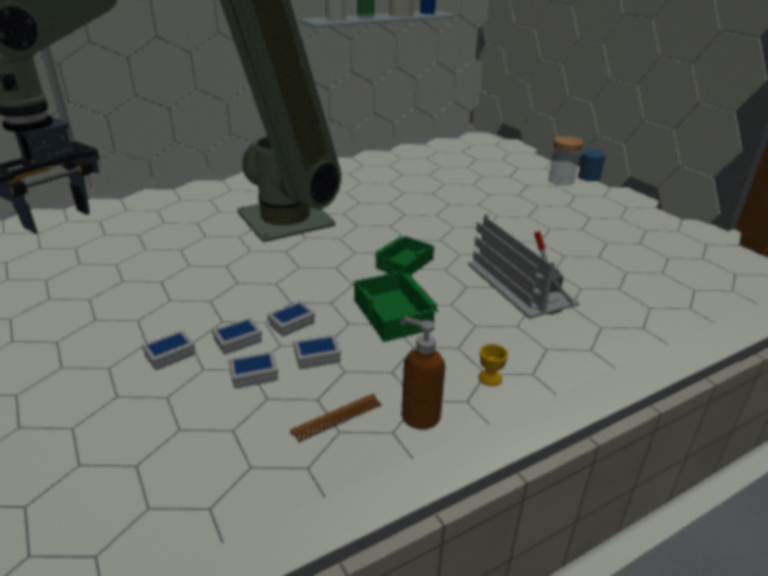

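View pics/top0.png

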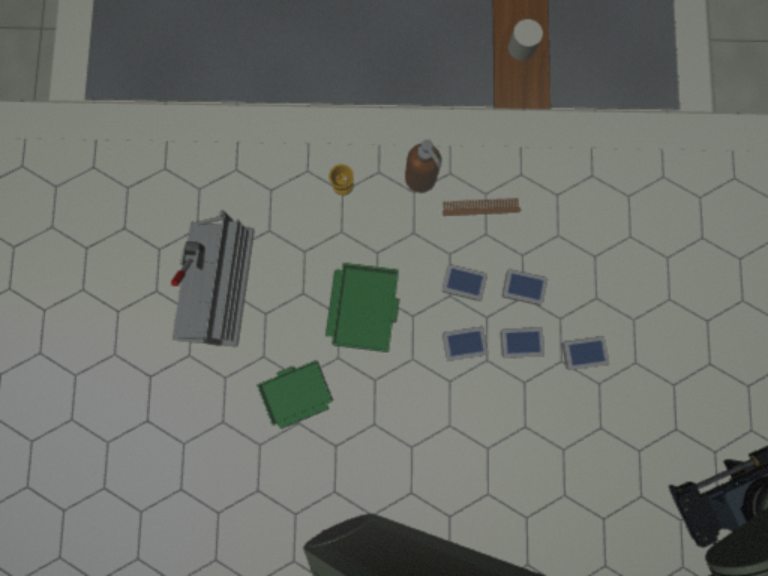

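The scene view shows five tins at about (170,348), (238,334), (290,318), (253,368) and (317,350) in the 1.5x picture. The large green caddy is at (395,303) and a smaller green one at (405,255). The rack is at (520,270) with its red lever up at (540,240).

In the top view, the candidates for the caddy are the large bin at (363,307), with its tab on the right at (397,305), and the small one at (296,393). I choose the larger one by the description. Next I measure and check it in a close crop.

Run:
```python
from h import *
P={n:env.snapshot(n) for n in("scene","top")}
t=P["top"]; hsv=cv2.cvtColor(t["color"],cv2.COLOR_RGB2HSV)
def comps(lo,hi,amin,zs):
    m=cv2.inRange(hsv,lo,hi); m=cv2.morphologyEx(m,cv2.MORPH_OPEN,np.ones((3,3)))
    for c in cv2.findContours(m,cv2.RETR_EXTERNAL,cv2.CHAIN_APPROX_NONE)[0]:
        if cv2.contourArea(c)<amin: continue
        b=cv2.boxPoints(cv2.minAreaRect(c)); w=np.array([onz(t,y,x,zs)[:2] for x,y in b])
        e=w[1]-w[0],w[2]-w[1]; L=[np.linalg.norm(v) for v in e]; k=int(L[1]>L[0])
        print(w.mean(0).round(4),"L",np.round(L,3),"long-axis deg",round(np.degrees(np.arctan2(e[k][1],e[k][0]))%180,1),b.mean(0).round())
print("tins");comps((100,60,40),(130,255,255),80,.028)
print("green");comps((45,80,30),(85,255,255),200,.05)
for l in ["rail_top","lever_grip","lever_pivot","caddy_grip","caddy_floor","caddy_lip"]:
    a=env.landmark_of(P["top"],l);b=env.landmark_of(P["scene"],l)
    for q in a[:2]:
        for r in b[:2]:
            X=tri([ray(t,*q["position"]),ray(P["scene"],*r["position"])])
            e=np.hypot(*(np.array(proj(t,X))-q["position"]))
            if e<4: print(l,X.round(4),round(e,1),q["position"])
c=cv2.resize(t["color"][135:245,105:285,::-1],None,fx=4.4,fy=4.4,interpolation=cv2.INTER_CUBIC);cv2.imwrite("pics/crop1.png",c)
```

```text
tins
[ 0.4449 -0.4074] L [0.062 0.039] long-axis deg 99.0 [391. 235.]
[ 0.4644 -0.2845] L [0.061 0.038] long-axis deg 90.9 [348. 228.]
[ 0.4595 -0.172 ] L [0.063 0.039] long-axis deg 99.6 [310. 229.]
[ 0.5731 -0.2903] L [0.039 0.063] long-axis deg 78.2 [350. 191.]
[ 0.5808 -0.1708] L [0.039 0.062] long-axis deg 76.7 [309. 187.]
green
[0.3567 0.1481] L [0.112 0.09 ] long-axis deg 112.1 [198. 263.]
[0.5204 0.017 ] L [0.149 0.109] long-axis deg 173.4 [245. 206.]
rail_top [0.5699 0.2608 0.1341] 0.3 [182.7, 154.3]
lever_grip [0.5648 0.3708 0.1122] 1.9 [184.2, 114.7]
caddy_grip [0.3982 0.1788 0.0228] 2.5 [249.2, 191.0]
caddy_grip [ 0.5217 -0.0401  0.062 ] 0.7 [205.0, 264.6]
caddy_floor [0.3634 0.1512 0.0205] 0.8 [260.6, 198.8]
caddy_floor [0.5295 0.0242 0.0159] 0.0 [204.0, 243.2]
caddy_lip [0.5328 0.0891 0.0372] 0.4 [201.5, 220.4]
```

View pics/crop1.png

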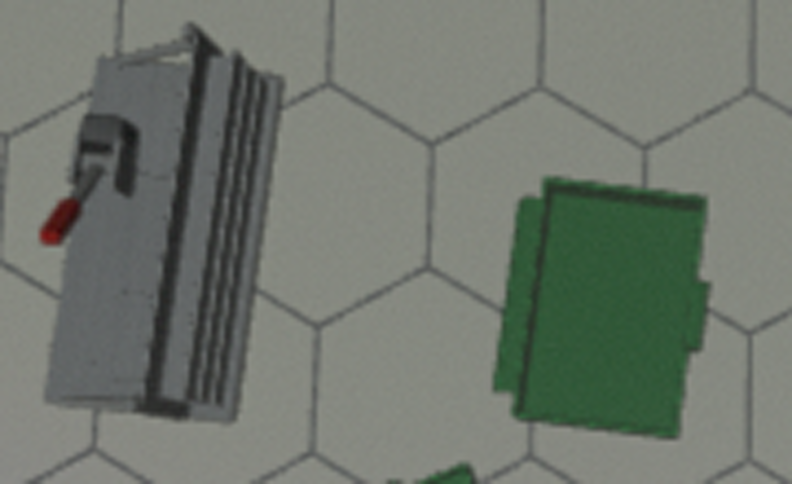

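The crop confirms the choice: the large caddy has its lip at (510,295) and its tab at (700,315). The rack's base corners are at about (283,78), (236,420) and (45,402), and the red grip is at (60,220).

Run:
```python
from h import *
t=env.snapshot("top"); s=env.snapshot("scene")
px=lambda x,y:(135+y/4.4-.4,105+x/4.4-.4)
A,B,C=[onz(t,*px(*q),.018)[:2] for q in((283,78),(236,420),(45,402))]
print(A,B,C,np.linalg.norm(A-B),np.linalg.norm(B-C))
yv=(B-A)/np.linalg.norm(B-A); th=np.arctan2(-yv[0],yv[1]); print("rack yaw",np.degrees(th))
xv=np.array([np.cos(th),np.sin(th)]); yv=np.array([-xv[1],xv[0]])
O=(A+B)/2+.03*xv
W=lambda x,y,z: np.r_[O+x*xv+y*yv,z]
print("O",O)
for n,q in dict(rail=(-.022,0,.125),grip=(.075,-.04+.038,.116),gripend=(.075,-.04+.0756,.0576),pivot=(.075,-.04,.05)).items():
    X=W(*q); print(n,X.round(4),np.round(proj(t,X),1),np.round(proj(s,X),1))
for l in["rail_top","lever_grip","lever_pivot"]: print(l,[[r["position"] for r in env.landmark_of(p,l)[:2]] for p in(t,s)])
```

```text
[0.68193784 0.25081743] [0.44845175 0.27129473] [0.45835358 0.3990261 ] 0.2343823194479868 0.12811459507581296
rack yaw 84.98784459945331
O [0.56781581 0.29094136]
rail [0.5659 0.269  0.125 ] [184.8 152.2] [161.7 335.3]
grip [0.5764 0.3655 0.116 ] [181. 118.] [158.9 360.3]
gripend [0.5389 0.3688 0.0576] [197.2 122.6] [169.5 350.6]
pivot [0.6142 0.3622 0.05  ] [171.9 127.3] [182.  364.3]
rail_top [[[185.0, 155.7], [185.0, 114.1]], [[161.1, 338.8]]]
lever_grip [[[184.6, 115.2]], [[157.1, 356.3]]]
lever_pivot [[[172.4, 125.9]], [[179.8, 366.6]]]
```

Request:
servo_tool:
  commands:
    - [[0, 0, 10], [20, 40, 40], 0]
    - [[0, 0, 10], [35, 50, 0], 0]
    - [[0, 0, 10], [40, 50, 0], 0]
    - [[0, 0, 10], [45, 40, 0], 0]
    - [[0, 0, 10], [40, 50, 0], 0]
  newtons: 20

```text
t: 2.98
ee_pos: [0.4133, -0.2965, 0.2542]
orientation: [3.14, 0.0, 1.297]
contact_force: [0.3, -0.5, 0.7]
gripper_width: 0.044
finger_force: 0.0
```

Request:
servo_tool:
  commands:
    - [[0, 0, 2], [15, 58, 15], 0]
    - [[0, 0, 2], [15, 58, 15], 0]
    - [[0, 0, 2], [15, 58, 15], 0]
    - [[0, 0, 2], [15, 58, 15], 0]
    - [[0, 0, 0], [15, 58, 15], 0]

```text
t: 3.6
ee_pos: [0.4871, -0.0058, 0.3297]
orientation: [3.141, 0.0, 1.431]
contact_force: [0.9, -0.4, 0.6]
gripper_width: 0.0003
finger_force: 0.0
```

Request:
servo_tool:
  commands:
    - [[0, 0, 0], [0, 55, 0], 0]
    - [[0, 0, 0], [0, 0, 0], 0]

```text
t: 3.85
ee_pos: [0.4868, 0.0504, 0.3291]
orientation: [3.142, -0.001, 1.437]
contact_force: [-0.5, -0.7, 0.6]
gripper_width: 0.0004
finger_force: 0.0
```

Run:
```python
from h import *
w=env.snapshot("wrist"); t=env.snapshot("top"); np.save("w1.npy",w,allow_pickle=True); save(w,"w1",1.56)
px=lambda x,y:(135+y/4.4-.4,105+x/4.4-.4)
c=[onz(t,*px(*q),.05)[:2] for q in((545,178),(706,197),(680,437),(514,418))]
for i in range(4): d=c[(i+1)%4]-c[i]; print(c[i].round(4),np.linalg.norm(d).round(3),np.degrees(np.arctan2(d[1],d[0])).round(1))
print("center",np.mean(c,0))
R,_=cam(t); print(R.round(3))
print(env.get_obs()["ee_pos"], (-cam(w)[0].T@cam(w)[1]).round(3))
for l in ["rail_top","lever_grip","lever_pivot","caddy_grip","caddy_floor","caddy_lip"]:
    for r in env.landmark_of(w,l)[:3]: print(l,round(r["confidence"],2),r["position"])
```

```text
[0.6097 0.0677] 0.107 -95.9
[ 0.5988 -0.039 ] 0.159 174.6
[ 0.4407 -0.0241] 0.108 84.4
[0.4513 0.0838] 0.159 -5.8
center [0.52512457 0.02210716]
[[ 0.016 -1.     0.005]
 [-0.989 -0.016 -0.145]
 [ 0.145 -0.002 -0.989]]
[0.48676696 0.04726457 0.32890919] [0.497 0.12  0.5  ]
rail_top 0.6 [4.1, 294.7]
caddy_grip 0.78 [95.4, 189.5]
caddy_grip 0.65 [216.8, 281.7]
caddy_floor 0.95 [174.1, 279.8]
caddy_floor 0.87 [109.9, 172.1]
caddy_floor 0.45 [131.1, 412.8]
caddy_lip 0.66 [138.0, 279.0]
caddy_lip 0.65 [124.6, 142.5]
```

View pics/w1.png

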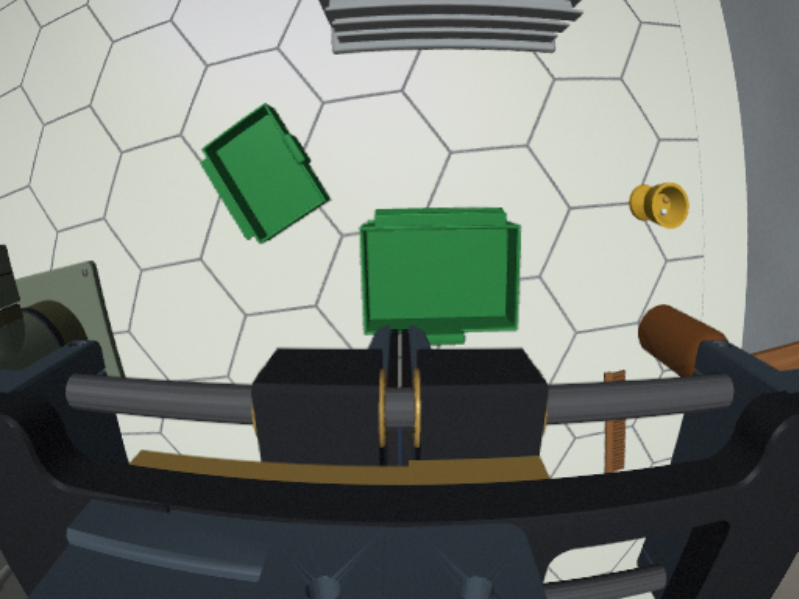

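The wrist view shows the caddy squarely ahead, its rim corners at (361,226), (520,224), (518,329) and (364,332), and its tab at (450,338). The rack's front edge is at the top, from (333,52) to (554,50), and the small decoy is at (265,175).

Run:
```python
from h import *
w=np.load("w1.npy",allow_pickle=True).item(); k=1.5625
def P(x,y,z): return onz(w,y/k,x/k,z,True)[:2]
c=[P(361,226,.05),P(520,224,.05),P(518,329,.05),P(364,332,.05)]
for i in range(4): d=c[(i+1)%4]-c[i]; print(c[i].round(4),np.linalg.norm(d).round(3),np.degrees(np.arctan2(d[1],d[0])).round(1))
print("cen",np.mean(c,0).round(4))
print("tab", P(450,338,.066))
a,b=P(333,52,.0),P(554,50,.0); d=b-a; print("base",a,b,np.linalg.norm(d),np.degrees(np.arctan2(d[1],d[0])),(a+b)/2)
print("lip ends",P(376,210,.046),P(506,210,.046))
for l,x,y,z in(("grip",281.7,216.8,.05),("floor",279.8,174.1,.004),("lip",279,138,.046)): print(l,P(x*k,y*k,z).round(4))
```

```text
[0.4542 0.0881] 0.156 -6.4
[0.6096 0.0706] 0.108 -95.7
[ 0.5988 -0.0373] 0.159 173.2
[ 0.4408 -0.0186] 0.107 82.9
cen [0.5259 0.0257]
tab [ 0.5259918  -0.03127603]
base [0.44562705 0.28030194] [0.68821038 0.25864094] 0.2435485027779885 -5.102581248771409 [0.56691872 0.26947144]
lip ends [0.47057295 0.10129343] [0.59771038 0.08558207]
grip [ 0.5169 -0.0362]
floor [0.5244 0.0241]
lip [0.5277 0.0881]
```

Request:
servo_tool:
  commands:
    - [[0, 0, 1], [15, 55, 0], 0]
    - [[0, 0, 1], [15, 55, 0], 0]
    - [[0, 0, 1], [15, 55, -15], 0]
    - [[0, 0, 0], [15, 50, -20], 0]
    - [[0, 0, 0], [15, 40, -25], 0]

```text
t: 4.88
ee_pos: [0.5628, 0.3037, 0.2686]
orientation: [3.14, -0.001, 1.483]
contact_force: [0.8, -0.6, -0.1]
gripper_width: 0.0006
finger_force: 0.0
```

Request:
servo_tool:
  commands:
    - [[0, 0, 0], [0, 0, 0], 0]
    - [[0, 0, 0], [0, 0, 0], 0]

```text
t: 5.12
ee_pos: [0.5622, 0.3012, 0.2692]
orientation: [3.141, 0.001, 1.483]
contact_force: [0.6, -0.4, -0.0]
gripper_width: 0.0003
finger_force: 0.0
```

Run:
```python
from h import *
w=env.snapshot("wrist"); np.save("w2.npy",w,allow_pickle=True); save(w,"w2",1.5625)
print(env.get_obs()["ee_pos"])
for l in ["rail_top","lever_grip","lever_pivot"]:
    for r in env.landmark_of(w,l)[:3]: print(l,round(r["confidence"],2),r["position"])
```

```text
[0.56226958 0.3010222  0.26998859]
rail_top 0.8 [211.7, 262.4]
lever_grip 0.61 [121.8, 253.5]
lever_pivot 0.97 [122.5, 290.4]
```

View pics/w2.png

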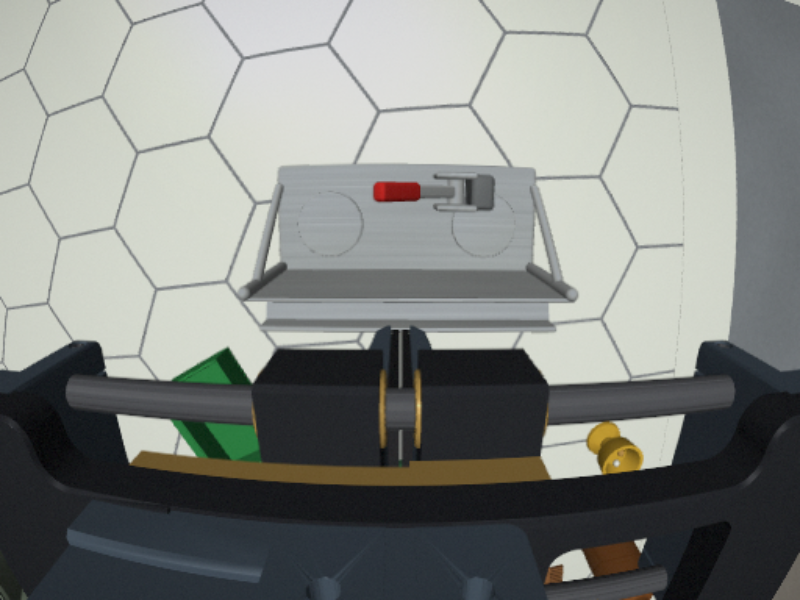

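The red grip is at (397,191) and the pivot block at (465,192). The base plate's rear edge runs (280,165)–(535,168), the sheet's top edge (245,298)–(572,296), and the top louver's edge (262,328)–(553,326).

Run:
```python
from h import *
w=np.load("w2.npy",allow_pickle=True).item(); k=1.5625
def P(x,y,z): return onz(w,y/k,x/k,z,True)[:2]
for n,a,b,z,x in(("rear",(280,165),(535,168),.018,.1),("sheet",(245,298),(572,296),.13,.0015),("louver",(262,328),(553,326),.125,-.024),("louver_in",(268,319),(549,318),.125,-.02)):
    A,B=P(*a,z),P(*b,z); d=B-A; th=np.arctan2(d[1],d[0])+np.pi/2
    m=(A+B)/2; print(n,np.linalg.norm(d).round(4),np.degrees(th).round(1),m.round(4),"O",(m-x*np.array([np.cos(th),np.sin(th)])).round(4))
print("grip",P(397,191,.116),P(253.5*k,121.8*k,.116),"pivot",P(290.4*k,122.5*k,.05),"rail",P(262.4*k,211.7*k,.125))
```

```text
rear 0.2343 84.4 [0.5781 0.3923] O [0.5683 0.2927]
sheet 0.2343 85.3 [0.5688 0.2963] O [0.5687 0.2948]
louver 0.2137 85.3 [0.5659 0.2725] O [0.5679 0.2964]
louver_in 0.2048 85.1 [0.5672 0.2789] O [0.5689 0.2989]
grip [0.56658048 0.3685454 ] [0.56600019 0.36907959] pivot [0.61331577 0.36388678] rail [0.56700192 0.27016579]
```

Request:
servo_tool:
  commands:
    - [[0, 0, 0], [0, 35, 0], 0]
    - [[0, 0, 0], [-2, 34, -20], 0]
    - [[0, 0, 0], [0, 0, -55], 0]
    - [[0, 0, 0], [0, 0, -50], 0]
    - [[0, 0, 0], [-3, 0, -20], 0]

```text
t: 5.95
ee_pos: [0.5544, 0.3696, 0.1218]
orientation: [-3.135, 0.003, 1.482]
contact_force: [-19.8, -0.9, 29.0]
gripper_width: 0.0006
finger_force: 18.4
```

Request:
servo_tool:
  commands:
    - [[0, 0, 0], [-4, 0, -10], 0]
    - [[0, 0, 0], [-6, 0, -15], 0]
    - [[0, 0, 0], [-6, 0, -17], 0]
    - [[0, 0, 0], [-3, 0, -12], 0]
    - [[0, 0, 0], [-2, 0, -7], 0]

```text
t: 6.58
ee_pos: [0.5364, 0.3713, 0.0633]
orientation: [3.141, -0.001, 1.483]
contact_force: [-1.0, -1.1, 20.5]
gripper_width: 0.0007
finger_force: 11.4
```

Request:
servo_tool:
  commands:
    - [[0, 0, 0], [0, 0, -3], 0]
    - [[0, 0, 0], [0, 0, -2], 0]
    - [[0, 0, 0], [0, 0, 0], 0]

```text
t: 6.95
ee_pos: [0.5365, 0.3714, 0.0631]
orientation: [3.14, -0.002, 1.483]
contact_force: [-8.3, -3.2, 24.9]
gripper_width: 0.0003
finger_force: 12.3
```

Request:
servo_tool:
  commands:
    - [[0, 0, 0], [0, 0, 60], 0]
    - [[0, 0, 0], [0, 0, 60], 20]
    - [[0, 0, 9], [0, -30, 60], 40]
    - [[0, 0, 10], [0, -50, 0], 40]
    - [[0, 0, 10], [0, -55, 0], 40]

```text
t: 7.58
ee_pos: [0.5368, 0.2369, 0.2347]
orientation: [3.139, 0.001, 1.996]
contact_force: [0.4, -0.1, 0.1]
gripper_width: 0.0375
finger_force: 0.0
```

Request:
servo_tool:
  commands:
    - [[0, 0, 10], [-4, -55, 0], 40]
    - [[0, 0, 10], [-4, -55, 0], 40]
    - [[0, 0, 10], [-4, -55, 0], 40]
    - [[0, 0, 10], [-4, -50, 0], 40]
    - [[0, 0, 10], [0, -30, -20], 40]

```text
t: 8.2
ee_pos: [0.521, -0.0096, 0.2151]
orientation: [3.141, 0.005, 2.866]
contact_force: [1.0, 0.5, -0.5]
gripper_width: 0.0401
finger_force: 0.0
```

Request:
servo_tool:
  commands:
    - [[0, 0, 10], [0, -24, -20], 40]
    - [[0, 0, 0], [0, 0, -20], 40]
    - [[0, 0, 0], [0, 0, 0], 40]

```text
t: 8.57
ee_pos: [0.5191, -0.0315, 0.1725]
orientation: [-3.141, -0.003, 3.036]
contact_force: [0.5, 1.0, 0.8]
gripper_width: 0.0397
finger_force: 0.0
```

Run:
```python
from h import *
w=env.snapshot("wrist"); save(w,"w3",1.5625); t=env.snapshot("top"); s=env.snapshot("scene")
o=env.get_obs(); print(o["ee_pos"],o["orientation"],o["joint_positions"].round(2) if hasattr(o["joint_positions"],"round") else o["joint_positions"])
X=tri([ray(p,*env.landmark_of(p,"lever_grip")[0]["position"]) for p in(t,s)]);print("lever",X)
for l in ["caddy_grip","caddy_floor","caddy_lip"]:
    for r in env.landmark_of(w,l)[:3]: print(l,round(r["confidence"],2),r["position"],onz(w,*r["position"],{"g":.05,"f":.004,"l":.046}[l[6]],True))
```

```text
[ 0.52068552 -0.03072463  0.17471467] [-3.14153839e+00  1.75622670e-03  3.03690378e+00] [-0.08  0.26  1.75 -0.    1.13 -1.55]Traceback (most recent call last):
  File "<stdin>", line 4, in <module>
IndexError: list index out of range
```

View pics/w3.png

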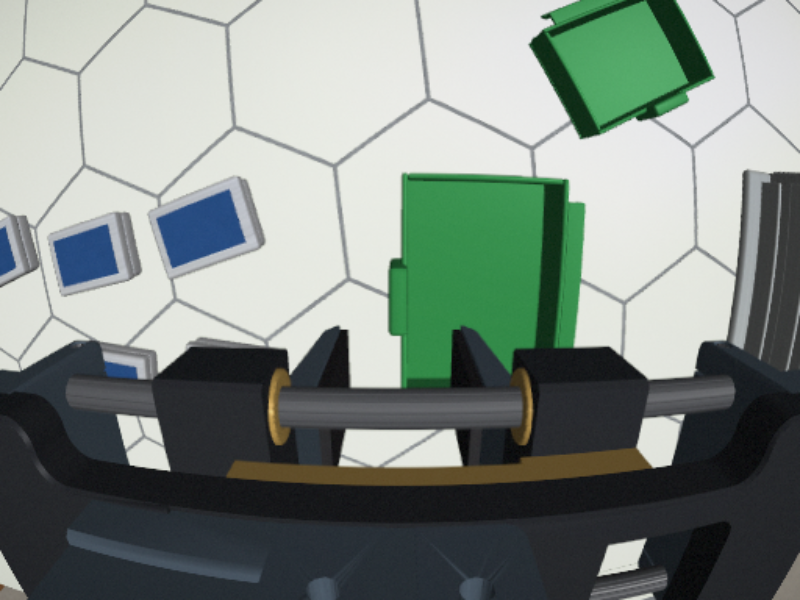

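The tab is at (398,298), between the finger planes but off along the tool's x. The rim's front-left corner is at (404,176).

Run:
```python
from h import *
import os
w=env.snapshot("wrist"); k=1.5625
def P(x,y,z): return onz(w,y/k,x/k,z,True)[:2].round(4)
print("tab top ends outer",P(391,262,.066),P(389,333,.066),"inner",P(406,262,.066),P(406,333,.066))
print("rim",P(403,175,.05),P(567,180,.05),P(404,385,.05))
o=env.get_obs(); print(o["ee_pos"])
for l in ["caddy_grip","caddy_floor","caddy_lip"]:
    for r in env.landmark_of(w,l)[:3]: print(l,round(r["confidence"],2),onz(w,*r["position"],{"g":.05,"f":.004,"l":.046}[l[6]],True).round(4))
for n in("top","scene"):
    p=env.snapshot(n); print(n,[(r["confidence"],r["position"]) for r in env.landmark_of(p,"lever_grip")], proj(p,(.5395,.372,.0576)))
```

```text
tab top ends outer [ 0.4964 -0.033 ] [ 0.5414 -0.0393] inner [ 0.4973 -0.0239] [ 0.5425 -0.0286]
rim [ 0.4443 -0.0201] [0.4553 0.0871] [ 0.5855 -0.0341]
[ 0.52052406 -0.03048396  0.17474366]
caddy_grip 0.74 [ 0.5209 -0.0347  0.05  ]
caddy_grip 0.56 [0.4046 0.1684 0.05  ]
caddy_floor 0.65 [0.5279 0.0245 0.004 ]
caddy_floor 0.61 [0.3553 0.1599 0.004 ]
caddy_lip 0.61 [0.5283 0.0812 0.046 ]
top [(0.48, [196.2, 122.0])] (np.float64(196.96752584326782), np.float64(121.52938499097223))
scene [(0.36, [232.5, 213.0])] (np.float64(169.31469363756216), np.float64(351.44713793202783))
```

Request:
servo_tool:
  commands:
    - [[0, 0, 0], [-1, -1, -55], 40]
    - [[0, 0, 0], [0, 0, -55], 40]
    - [[0, 0, 0], [0, 0, -30], 40]
    - [[0, 0, 0], [0, 0, -4], 40]
    - [[0, 0, 0], [0, 0, 0], 0]
  newtons: 45

```text
t: 9.85
ee_pos: [0.5198, -0.0317, 0.0307]
orientation: [3.141, 0.001, 3.037]
contact_force: [0.5, -1.3, 0.3]
gripper_width: 0.033
finger_force: 0.0
```

Request:
servo_tool:
  commands:
    - [[0, 0, 0], [0, 0, 0], 0]
    - [[0, 0, 0], [0, 0, 0], 0]
    - [[0, 0, 0], [0, 0, 15], 0]
    - [[0, 0, 0], [0, 0, 25], 0]
    - [[0, 0, 0], [0, 0, 0], 0]

```text
t: 10.48
ee_pos: [0.5206, -0.0318, 0.0721]
orientation: [3.141, 0.005, 3.037]
contact_force: [0.7, 0.1, -3.6]
gripper_width: 0.0118
finger_force: 45.0
```

Request:
servo_tool:
  commands:
    - [[0, 0, 0], [0, 0, 30], 0]
    - [[0, 0, 0], [0, 0, 40], 0]
    - [[0, 0, 1], [6, 25, 28], 0]
    - [[0, 0, 0], [8, 40, 0], 0]
    - [[0, 0, 0], [8, 40, 0], 0]

```text
t: 11.1
ee_pos: [0.5407, 0.0742, 0.1676]
orientation: [-3.141, -0.0, 3.054]
contact_force: [0.0, 0.2, -3.2]
gripper_width: 0.0119
finger_force: 45.0
```

Request:
servo_tool:
  commands:
    - [[0, 0, 0], [8, 40, 0], 0]
    - [[0, 0, 0], [6, 30, 0], 0]
    - [[0, 0, 0], [0, 12, 0], 0]
    - [[0, 0, 0], [0, 0, 0], 0]
    - [[0, 0, 0], [0, 0, 0], 0]

```text
t: 11.72
ee_pos: [0.5545, 0.1542, 0.1676]
orientation: [-3.141, -0.001, 3.054]
contact_force: [0.4, -1.3, -2.8]
gripper_width: 0.0117
finger_force: 45.0
```

Run:
```python
from h import *
w=env.snapshot("wrist"); t=env.snapshot("top"); s=env.snapshot("scene"); np.save("w4.npy",[w,t,s],allow_pickle=True)
o=env.get_obs(); print(o["ee_pos"],o["orientation"],o["gripper_width"])
wc=w["color"][:,200:,::-1]; sc=s["color"][100:240,210:410,::-1]
a=cv2.resize(wc,(488,600));b=cv2.resize(sc,(312,218),interpolation=cv2.INTER_CUBIC);tc=cv2.resize(t["color"][130:260,100:270,::-1],(312,239),interpolation=cv2.INTER_CUBIC)
im=np.zeros((600,800,3),np.uint8);im[:,:488]=a;im[:218,488:]=b;im[240:479,488:]=tc;cv2.imwrite("pics/c4.png",im)
for l in ["caddy_grip","caddy_lip","rail_top"]:
  for n,p in(("w",w),("t",t),("s",s)):
    print(l,n,[(round(r["confidence"],2),np.round(r["position"])) for r in env.landmark_of(p,l)[:2]])
```

```text
[0.5548345  0.15431122 0.16796228] [-3.14141891e+00 -3.83657360e-05  3.05300179e+00] 0.011800154075590614
caddy_grip w [(0.84, array([249., 257.])), (0.73, array([ 39., 263.]))]
caddy_grip t [(0.62, array([184., 192.]))]
caddy_grip s [(0.9, array([151., 302.])), (0.88, array([173., 282.]))]
caddy_lip w [(0.76, array([236., 432.]))]
caddy_lip t [(0.74, array([118., 281.])), (0.7, array([188., 172.]))]
caddy_lip s [(0.98, array([146., 338.])), (0.92, array([163., 261.]))]
rail_top w []
rail_top t []
rail_top s [(0.68, array([161., 337.]))]
```

View pics/c4.png

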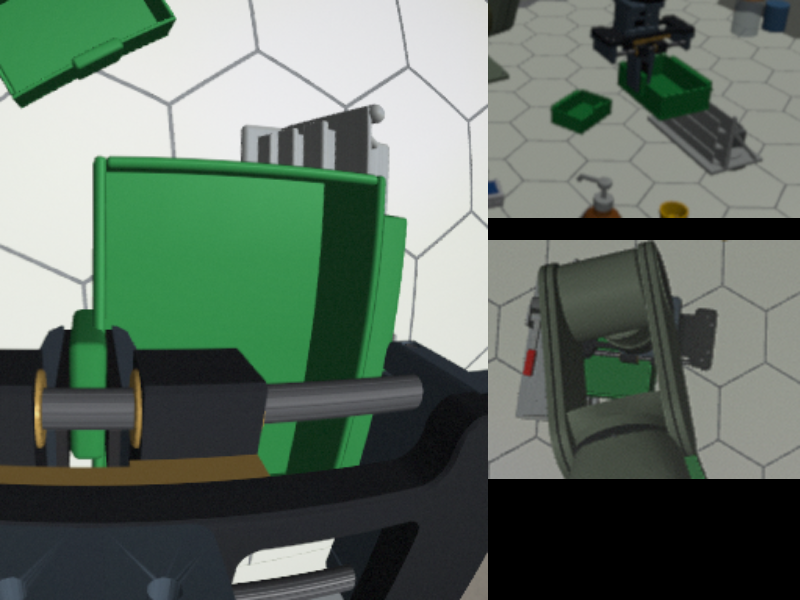

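The wrist part shows the caddy held level. The lip's outer edge starts at (405,218), the back wall's inner rim corner is at (382,178), the top louver's end is at (328,123), and the sheet's end is at (376,112).

Run:
```python
from h import *
w,t,s=np.load("w4.npy",allow_pickle=True)
def P(x,y,z): return onz(w,y*.64,200+x*312/488,z,True)[:2]
th=np.radians(85);xv=np.array([np.cos(th),np.sin(th)]);yv=np.array([-xv[1],xv[0]]);O=np.array([.5684,.2945])
for n,q in(("lip corner",(405,218,.184)),("back rim corner",(383,180,.187)),("front rim corner",(97,158,.187)),("sheet end",(372,108,.13)),("louver end l",(320,123,.125)),("louver end r",(334,121,.125))):
    X=P(*q); print(n,X.round(4),"rack",((X-O)@xv*1e3).round(1),((X-O)@yv*1e3).round(1))
G=np.array([.5548,.1543]); print("lip pt",((G+.1165*xv-O)@xv*1e3).round(1),((G-O)@yv*1e3).round(1))
```

```text
lip corner [0.5012 0.2842] rack -16.1 66.0
back rim corner [0.4864 0.2708] rack -30.7 79.6
front rim corner [0.4761 0.1645] rack -137.6 80.6
sheet end [0.4496 0.3081] rack 3.2 119.6
louver end l [0.4583 0.2781] rack -25.9 108.2
louver end r [0.457  0.2866] rack -17.6 110.3
lip pt -24.4 1.3
```

Request:
servo_tool:
  commands:
    - [[0, 0, 0], [1, 2, -15], 0]
    - [[0, 0, 0], [0, 0, -15], 0]
    - [[0, 0, 0], [0, 0, -10], 0]
    - [[0, 0, 0], [0, 0, -6], 0]
    - [[0, 0, 0], [0, 0, -4], 0]

```text
t: 12.95
ee_pos: [0.5571, 0.1514, 0.1208]
orientation: [-3.133, 0.004, 3.055]
contact_force: [-2.5, -24.6, 21.7]
gripper_width: 0.021
finger_force: 51.4
```

Request:
servo_tool:
  commands:
    - [[0, 0, 0], [0, 0, -3], 0]
    - [[0, 0, 0], [0, 0, -2], 0]
    - [[0, 0, 0], [0, 0, -1], 0]
    - [[0, 0, 0], [0, 0, 0], 0]

```text
t: 13.45
ee_pos: [0.557, 0.1511, 0.1151]
orientation: [-3.133, 0.004, 3.055]
contact_force: [-3.9, -24.2, 21.6]
gripper_width: 0.0228
finger_force: 52.6
```

Run:
```python
from h import *
w=env.snapshot("wrist"); s=env.snapshot("scene"); np.save("w5.npy",[w,s],allow_pickle=True)
a=cv2.resize(w["color"][:,200:,::-1],(488,600));b=cv2.resize(s["color"][120:230,270:380,::-1],(312,312),interpolation=cv2.INTER_CUBIC)
im=np.zeros((600,800,3),np.uint8);im[:,:488]=a;im[:312,488:]=b;cv2.imwrite("pics/c5.png",im)
```

```text
(no output)
```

View pics/c5.png

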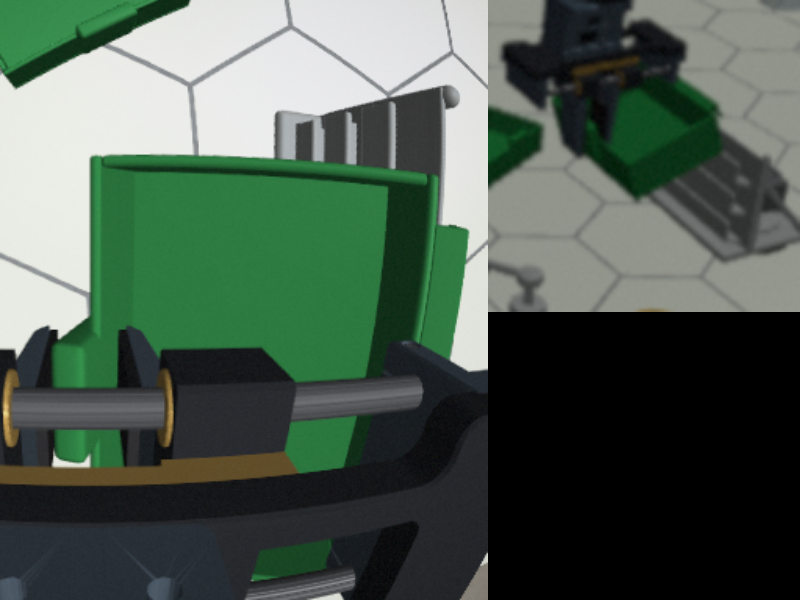

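The caddy is tilted with its back raised. The heel strip caught on top of the top louver at (440,230), and the opening grew to 22 mm. I'll lift off so the pads square the tab, then come down a few mm further forward.

Request:
servo_tool:
  commands:
    - [[0, 0, 0], [0, -2, 10], 0]
    - [[0, 0, 0], [0, -4, 15], 0]
    - [[0, 0, 0], [0, 0, 20], 0]
    - [[0, 0, 0], [0, 0, 10], 0]
    - [[0, 0, 0], [0, 0, 0], 0]

```text
t: 14.18
ee_pos: [0.556, 0.1515, 0.1666]
orientation: [3.141, 0.0, 3.054]
contact_force: [-0.8, 0.4, -3.6]
gripper_width: 0.0122
finger_force: 45.0
```

Run:
```python
from h import *
w=env.snapshot("wrist"); s=env.snapshot("scene"); np.save("w6.npy",[w,s],allow_pickle=True)
a=cv2.resize(w["color"][:,200:,::-1],(488,600));b=cv2.resize(s["color"][120:230,270:380,::-1],(312,312),interpolation=cv2.INTER_CUBIC)
im=np.zeros((600,800,3),np.uint8);im[:,:488]=a;im[:312,488:]=b;cv2.imwrite("pics/c6.png",im);o=env.get_obs(); print(o["ee_pos"],o["orientation"])
```

```text
[0.55529803 0.1512952  0.16571451] [-3.14097821e+00 -1.89244845e-03  3.05448537e+00]
```

View pics/c6.png

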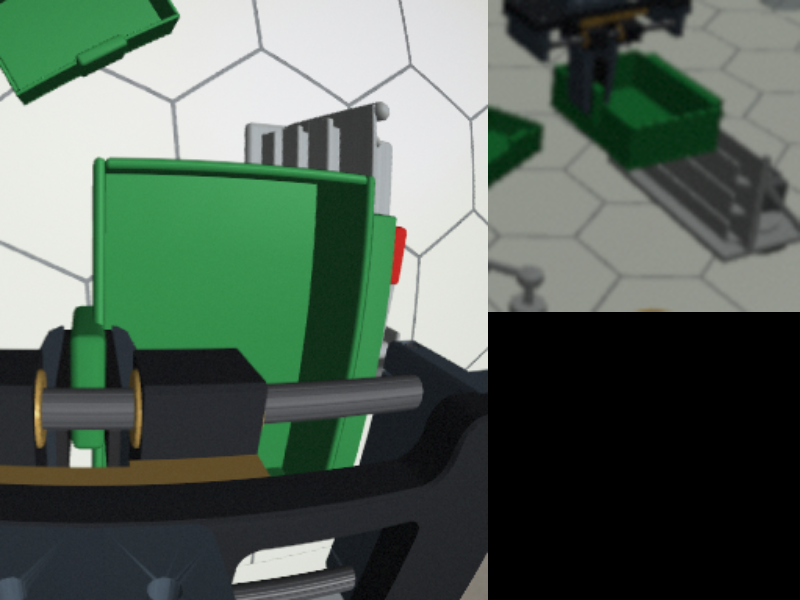

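The caddy is back squarely between the pads, at width 12 mm. The back rim corner is now at (372,180), against (383,180) before, so I check for residual tilt by fit.

```bash
cat > fit.py <<'E'
from h import *
from scipy.optimize import least_squares
from scipy.spatial.transform import Rotation as Ro
# caddy points relative to caddy_grip (mm): front rim outer corner, back rim outer corner, lip corner top
M=np.array([[2,80,0],[112,80,0],[122.5,65,-2]])/1e3
def model(w,p,tcp,yaw):
    tilt,dx,dz=p[:3]; R=Ro.from_euler("ZY",[yaw,tilt]).as_matrix(); G=tcp+[0,0,.019]
    return np.array([proj(w,G+Ro.from_euler("Z",yaw).apply([dx,0,dz])+R@m,True) for m in M])
def fit(w,px,tcp,yaw,bias=0):
    ob=np.array([(y*.64,200+x*312/488) for x,y in px])-bias
    r=least_squares(lambda p:(model(w,p,tcp,yaw)-ob).ravel(),[0,0,0]);return r,ob
E
python3 - <<'E'
from fit import *
yaw=np.radians(85)
w4=np.load("w4.npy",allow_pickle=True)[0]; w6=np.load("w6.npy",allow_pickle=True)[0]
c4=[(95,158),(384,178),(406,217)]; c6=[(95,160),(373,179),(395,217)]
T4=np.array([.5548,.1543,.1680]);T6=np.array([.5555,.1514,.1662])
ob4=fit(w4,c4,T4,yaw)[1]; bias=ob4-model(w4,[0,0,0],T4,yaw); print("bias px",bias.round(1))
for n,(w,c,T,b) in dict(a=(w4,c4,T4,0),b=(w6,c6,T6,0),c=(w6,c6,T6,bias)).items():
    r,_=fit(w,c,T,yaw,b); print(n,"tilt deg",np.degrees(r.x[0]).round(2),"dx,dz mm",(r.x[1:]*1e3).round(1),r.cost.round(2))
E
```

```text
bias px [[ 1.4  1.3]
 [ 1.3 -1.9]
 [ 0.   2.3]]
a tilt deg -10.08 dx,dz mm [  1.  -19.4] 2.59
b tilt deg -14.16 dx,dz mm [  1.6 -32.6] 8.06
c tilt deg -5.04 dx,dz mm [  0.5 -17. ] 4.04
```

```bash
cat > fit2.py <<'E'
from fit import *
B=np.array([[x,y,z] for x in(2,112) for y in(-80,80) for z in(-50,0)]+[[124,y,z] for y in(-65,65) for z in(-2,)])/1e3
def hull(s,box):
    hsv=cv2.cvtColor(s["color"],cv2.COLOR_RGB2HSV); m=cv2.inRange(hsv,(45,70,15),(85,255,255))
    m[:,:box[0]]=0;m[:,box[1]:]=0
    n,l,st,_=cv2.connectedComponentsWithStats(m); i=1+np.argmax(st[1:,4]); return np.argwhere(l==i)[:,::-1].astype(float)
A=np.radians(np.arange(-60,121,12)); D=np.c_[np.cos(A),np.sin(A)]
def sil(s,box,tcp,yaw):
    h=(hull(s,box)@D.T).max(0)
    def res(p):
        R=Ro.from_euler("ZY",[yaw,p[0]]).as_matrix();G=tcp+[0,0,.019]+Ro.from_euler("Z",yaw).apply([p[1],0,p[2]])
        q=np.array([proj(s,G+R@b)[::-1] for b in B]); return (q@D.T).max(0)-h
    return least_squares(res,[0,0,0],loss="soft_l1"),res([0,0,0])
E
python3 - <<'E'
from fit2 import *
yaw=np.radians(85)
s4=np.load("w4.npy",allow_pickle=True)[2]; s6=np.load("w6.npy",allow_pickle=True)[1]
T4=np.array([.5548,.1543,.1680]);T6=np.array([.5555,.1514,.1662])
for s,T in((s4,T4),(s6,T6)):
    r,r0=sil(s,(285,400),T,yaw); print(np.degrees(r.x[0]).round(2),(r.x[1:]*1e3).round(1),r0.round(1))
E
```

```text
2.21 [0.8 3.8] [-0.2 -0.   0.3  0.5  0.7  0.8 -0.6 -0.4 -0.1  0.1  0.  -0.   0.6  1.3
  1.3  1.3]
2.48 [ 1.1 -2.8] [ 1.5  1.8  1.9  1.7  1.5  1.2 -0.7 -0.9 -1.1 -1.3 -1.7 -2.  -1.  -0.8
 -0.8 -0.7]
```

The fits agree that the caddy is level again, sitting about 6 mm lower in the grip. I come down at lip x ≈ -26, which clears the heel.

Request:
servo_tool:
  commands:
    - [[0, 0, 0], [1, 1, -8], 0]
    - [[0, 0, 0], [0, 0, -8], 0]
    - [[0, 0, 0], [0, 0, -8], 0]
    - [[0, 0, 0], [0, 0, -5], 0]
    - [[0, 0, 0], [0, 0, 0], 0]

```text
t: 14.9
ee_pos: [0.5566, 0.1522, 0.1373]
orientation: [-3.141, -0.001, 3.054]
contact_force: [0.1, 0.4, -2.8]
gripper_width: 0.0119
finger_force: 45.0
```

Request:
servo_tool:
  commands:
    - [[0, 0, 0], [0, 0, -4], 0]
    - [[0, 0, 0], [0, 0, -4], 0]
    - [[0, 0, 0], [0, 0, -3], 0]
    - [[0, 0, 0], [0, 0, 0], 0]

```text
t: 15.4
ee_pos: [0.5567, 0.1523, 0.1266]
orientation: [-3.141, -0.001, 3.054]
contact_force: [-0.2, 0.1, -2.8]
gripper_width: 0.0117
finger_force: 45.0
```

Request:
servo_tool:
  commands:
    - [[0, 0, 0], [0, 0, -3], 0]
    - [[0, 0, 0], [0, 0, -2], 0]
    - [[0, 0, 0], [0, 1, -2], 0]
    - [[0, 0, 0], [0, 1, 0], 0]
    - [[0, 0, 0], [0, 0, 0], 0]

```text
t: 16.02
ee_pos: [0.5567, 0.1539, 0.1197]
orientation: [-3.141, -0.001, 3.054]
contact_force: [-0.7, -1.2, -3.7]
gripper_width: 0.0119
finger_force: 45.0
```

Request:
servo_tool:
  commands:
    - [[0, 0, 0], [0, 0, -2], 0]
    - [[0, 0, 0], [0, 0, -2], 0]
    - [[0, 0, 0], [0, 0, 0], 0]

```text
t: 16.4
ee_pos: [0.557, 0.1538, 0.117]
orientation: [-3.142, 0.0, 3.053]
contact_force: [-0.5, -5.2, 5.0]
gripper_width: 0.0116
finger_force: 45.0
```

Run:
```python
from fit2 import *
w=env.snapshot("wrist"); s=env.snapshot("scene")
a=cv2.resize(w["color"][:,200:,::-1],(488,600));b=cv2.resize(s["color"][120:230,270:380,::-1],(312,312),interpolation=cv2.INTER_CUBIC)
im=np.zeros((600,800,3),np.uint8);im[:,:488]=a;im[:312,488:]=b;cv2.imwrite("pics/c7.png",im);o=env.get_obs();T=np.array(o["ee_pos"])
r,_=sil(s,(285,400),T,np.radians(85)); print(T,np.degrees(r.x[0]).round(2),(r.x[1:]*1e3).round(1))
```

```text
[0.55694898 0.1537961  0.11694828] 2.16 [ 4.7 -2. ]
```

View pics/c7.png

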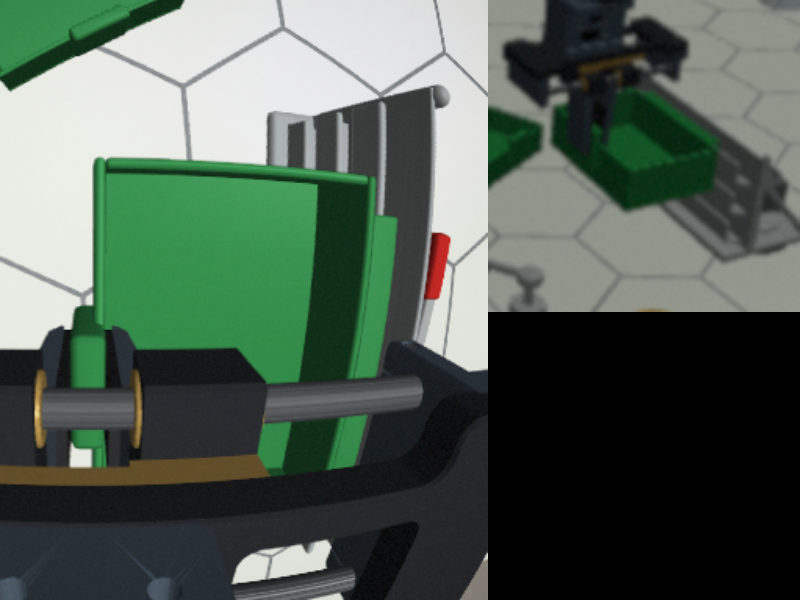

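The lip (375–397) lies over the top louver, whose visible end is at (382,110), and the caddy is square and level. I release it.

Request:
servo_tool:
  commands:
    - [[0, 0, 0], [0, 0, -1], 12]
    - [[0, 0, 0], [0, 0, 0], 14]
    - [[0, 0, 0], [0, 0, 0], 26]
    - [[0, 0, 0], [0, 0, 0], 30]
    - [[0, 0, 0], [0, 0, 0], 30]
  newtons: 5

```text
t: 17.12
ee_pos: [0.5572, 0.1548, 0.115]
orientation: [3.141, 0.001, 3.054]
contact_force: [-0.3, -0.3, 0.8]
gripper_width: 0.0303
finger_force: 0.0
```

Request:
servo_tool:
  commands:
    - [[0, 0, 0], [0, 0, 20], 30]
    - [[0, 0, 0], [0, 0, 40], 40]
    - [[0, 0, 0], [0, -20, 50], 50]
    - [[0, 0, -10], [-5, -45, 0], 70]
    - [[0, 0, -10], [-5, -45, 0], 70]

```text
t: 17.75
ee_pos: [0.5472, 0.0437, 0.2257]
orientation: [3.14, 0.002, 2.701]
contact_force: [0.7, -0.5, 0.1]
gripper_width: 0.067
finger_force: 0.0
```

Request:
servo_tool:
  commands:
    - [[0, 0, -10], [0, -50, 0], 70]
    - [[0, 0, -10], [0, -50, 0], 70]
    - [[0, 0, -10], [0, -50, 0], 70]
    - [[0, 0, -10], [0, -40, 0], 70]
    - [[0, 0, -10], [0, 0, 0], 70]

```text
t: 18.38
ee_pos: [0.5471, -0.1483, 0.2247]
orientation: [3.141, 0.001, 1.823]
contact_force: [-0.7, 0.3, 1.3]
gripper_width: 0.0696
finger_force: 0.0
```

```bash
cat > tins.py <<'E'
from h import *
def tins(t,z=.028):
    hsv=cv2.cvtColor(t["color"],cv2.COLOR_RGB2HSV)
    m=cv2.morphologyEx(cv2.inRange(hsv,(100,60,40),(130,255,255)),cv2.MORPH_OPEN,np.ones((3,3))); out=[]
    for c in cv2.findContours(m,cv2.RETR_EXTERNAL,cv2.CHAIN_APPROX_NONE)[0]:
        if cv2.contourArea(c)<40 or c[:,0,1].mean()<90: continue
        b=cv2.boxPoints(cv2.minAreaRect(c)); w=np.array([onz(t,y,x,z)[:2] for x,y in b])
        e=w[1]-w[0],w[2]-w[1]; L=[np.linalg.norm(v) for v in e]; k=int(L[1]>L[0])
        out.append((w.mean(0),np.degrees(np.arctan2(e[k][1],e[k][0]))%180,np.round(L,3)))
    return out
E
python3 - <<'E'
from tins import *
from fit2 import *
s=env.snapshot("scene"); t=env.snapshot("top"); save(s,"s8")
o=env.get_obs(); print(o["t"],o["ee_pos"],o["orientation"])
for c,a,L in tins(t): print(c.round(4),a.round(1),L)
# hung caddy: silhouette fit with nominal pose
th=np.radians(85);O=np.array([.5684,.2945]);g=O-(.022+.1165)*np.array([np.cos(th),np.sin(th)])
r,_=sil(s,(285,400),np.array([*g,.129-.019]),th); print("hung tilt",np.degrees(r.x[0]),r.x[1:]*1e3,g)
b=cv2.resize(s["color"][120:230,260:400,::-1],(763,600),interpolation=cv2.INTER_CUBIC);cv2.imwrite("pics/c8.png",b)
for l in("caddy_lip","caddy_floor","caddy_grip"):
    try:
        X=[env.landmark_of(p,l) for p in(s,t)]
        for q in X[0][:2]:
            for u in X[1][:2]:
                Y=tri([ray(s,*q["position"]),ray(t,*u["position"])]);e=np.hypot(*(np.array(proj(t,Y))-u["position"]))
                if e<4: print(l,Y.round(4),e.round(1))
    except Exception as e: print(e)
E
```

```text
18.475 [ 0.547024   -0.14625433  0.22476474] [ 3.14114405e+00 -3.14885204e-04  1.83146741e+00]
[ 0.4449 -0.4074] 98.0 [0.063 0.039]
[ 0.464  -0.2611] 179.2 [0.015 0.032]
[ 0.5702 -0.2818] 179.0 [0.018 0.027]
hung tilt 0.3627387467406259 [-0.71985789  0.8027741 ] [0.55632893 0.15652703]
caddy_lip [0.3152 0.1403 0.0368] 2.7
caddy_lip [0.57   0.2706 0.1188] 1.2
caddy_floor [0.3584 0.1586 0.0047] 0.4
caddy_grip [0.4025 0.1715 0.0384] 0.2
caddy_grip [0.5536 0.1463 0.1385] 1.2
```

View pics/c8.png

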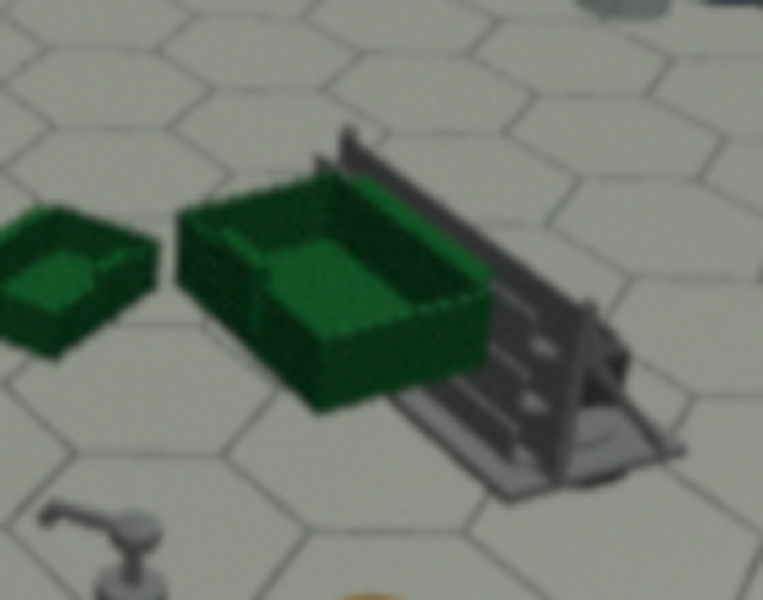

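The caddy hangs level on the top louver at midway; the fit gives a tilt of 0.4° and an offset under 1 mm. Next the tins, the farthest first.

Request:
servo_tool:
  commands:
    - [[0, 0, -2], [-20, -52, -20], 70]
    - [[0, 0, -2], [-20, -52, -20], 70]
    - [[0, 0, -2], [-20, -52, -20], 70]
    - [[0, 0, -1], [-21, -53, -20], 70]
    - [[0, 0, 0], [-21, -52, -20], 70]
  newtons: 25

```text
t: 19.4
ee_pos: [0.4446, -0.408, 0.1245]
orientation: [3.141, 0.001, 1.712]
contact_force: [0.7, -0.9, 0.4]
gripper_width: 0.07
finger_force: 0.0
```

```bash
cat > tins.py <<'E'
from h import *
def tins(p,z=.028,fish=False):
    hsv=cv2.cvtColor(p["color"],cv2.COLOR_RGB2HSV)
    m=cv2.morphologyEx(cv2.inRange(hsv,(100,60,40),(130,255,255)),cv2.MORPH_OPEN,np.ones((3,3))); out=[]
    for c in cv2.findContours(m,cv2.RETR_EXTERNAL,cv2.CHAIN_APPROX_NONE)[0]:
        if cv2.contourArea(c)<40: continue
        w=np.array([onz(p,y,x,z,fish)[:2]*1000 for x,y in c[:,0]],np.float32)
        (cx,cy),(a,b),th=cv2.minAreaRect(w)
        if a<b: th+=90
        if cx<800 and 30<min(a,b)<48 and 52<max(a,b)<75: out.append((round(cx),round(cy),round(th%180,1),round(max(a,b)),round(min(a,b))))
    return sorted(out)
if __name__=="__main__":
    o=env.get_obs(); print(round(o["t"],2),o["ee_pos"].round(4),round(np.degrees(o["orientation"][2]),1),o["gripper_width"].__round__(4))
    print("top",tins(env.snapshot("top"))); print("wrist",tins(env.snapshot("wrist"),fish=True))
E
python3 tins.py
```

```text
19.4 [ 0.4446 -0.408   0.1245] 98.1 0.07
top [(445, -408, 98.9, 64, 39), (460, -172, 99.0, 63, 39), (464, -284, 90.9, 62, 38), (534, -170, 76.8, 63, 40), (573, -291, 78.2, 63, 39)]
wrist [(444, -407, 99.0, 64, 40), (463, -283, 93.3, 64, 40), (573, -290, 78.1, 64, 40)]
```

Request:
servo_tool:
  commands:
    - [[0, 0, 1], [0, 0, -60], 70]
    - [[0, 0, 0], [0, 0, -45], 70]
    - [[0, 0, 0], [0, 0, -15], 70]
    - [[0, 0, 0], [0, 0, 0], 50]
    - [[0, 0, 0], [0, 0, 0], 50]

```text
t: 20.12
ee_pos: [0.4463, -0.4074, 0.0068]
orientation: [3.139, 0.003, 1.728]
contact_force: [-0.0, -0.3, -0.4]
gripper_width: 0.0558
finger_force: 25.0
```

Request:
servo_tool:
  commands:
    - [[0, 0, 0], [0, 0, 0], 50]
    - [[0, 0, 0], [0, 0, 40], 50]
    - [[0, 0, -3], [12, 40, 60], 50]
    - [[0, 0, -3], [12, 60, 60], 50]
    - [[0, 0, -4], [13, 60, 10], 50]

```text
t: 20.75
ee_pos: [0.4792, -0.2693, 0.1545]
orientation: [3.133, 0.005, 1.549]
contact_force: [0.9, 0.6, -1.2]
gripper_width: 0.056
finger_force: 25.0
```

Request:
servo_tool:
  commands:
    - [[0, 0, -4], [12, 60, 0], 50]
    - [[0, 0, 0], [12, 60, 0], 50]
    - [[0, 0, 0], [12, 60, 0], 50]
    - [[0, 0, 0], [12, 60, 0], 50]
    - [[0, 0, 0], [12, 60, 0], 50]

```text
t: 21.38
ee_pos: [0.5374, 0.0333, 0.1512]
orientation: [3.139, -0.0, 1.483]
contact_force: [1.1, -1.0, -1.6]
gripper_width: 0.0555
finger_force: 25.0
```

Request:
servo_tool:
  commands:
    - [[0, 0, 0], [12, 60, 0], 50]
    - [[0, 0, 0], [8, 60, 0], 50]
    - [[0, 0, 0], [0, 39, 0], 50]
    - [[0, 0, 0], [0, 0, 0], 50]

```text
t: 21.88
ee_pos: [0.5569, 0.1931, 0.1507]
orientation: [3.14, -0.001, 1.487]
contact_force: [-0.0, 0.3, -0.6]
gripper_width: 0.0557
finger_force: 25.0
```

Request:
servo_tool:
  commands:
    - [[0, 0, 0], [5, 19, 0], 50]
    - [[0, 0, 0], [0, 0, 0], 50]
    - [[0, 0, 0], [0, 0, -30], 50]
    - [[0, 0, 0], [0, 0, -24], 50]
    - [[0, 0, 0], [0, 0, 0], 50]

```text
t: 22.5
ee_pos: [0.5607, 0.2079, 0.0943]
orientation: [-3.138, 0.002, 1.482]
contact_force: [0.5, 0.5, -1.1]
gripper_width: 0.0561
finger_force: 25.0
```

Request:
servo_tool:
  commands:
    - [[0, 0, 0], [0, 0, -3], 50]
    - [[0, 0, 0], [0, 0, -3], 50]
    - [[0, 0, 0], [0, 0, -2], 50]
    - [[0, 0, 0], [0, 0, 0], 50]

```text
t: 23.0
ee_pos: [0.5623, 0.2093, 0.0885]
orientation: [3.14, -0.0, 1.483]
contact_force: [-1.0, -0.1, 0.4]
gripper_width: 0.056
finger_force: 25.0
```

Request:
servo_tool:
  commands:
    - [[0, 0, 0], [0, 0, 0], 70]
    - [[0, 0, 0], [0, 0, 0], 70]
    - [[0, 0, 0], [0, 0, 30], 70]
    - [[0, 0, 0], [0, 0, 40], 70]
    - [[0, 0, 0], [0, -20, 10], 70]

```text
t: 23.62
ee_pos: [0.5634, 0.1901, 0.1705]
orientation: [3.136, -0.002, 1.485]
contact_force: [-0.2, -0.0, -0.6]
gripper_width: 0.07
finger_force: 0.0
```

```bash
cat >> tins.py <<'E'
    w=env.snapshot("wrist")
    for n in range(1,6): print("caddy z",n,[q for q in tins(w,.083+.028*n,True) if q[1]>150])
E
python3 tins.py
```

```text
23.62 [0.5634 0.1901 0.1705] 85.1 0.07
top [(459, -172, 99.0, 63, 39), (464, -284, 90.9, 61, 38), (534, -170, 77.8, 62, 40), (573, -290, 77.8, 62, 39)]
wrist []
caddy z 1 [(563, 209, 84.9, 62, 40)]
caddy z 2 [(563, 215, 84.9, 55, 35)]
caddy z 3 []
caddy z 4 []
caddy z 5 []
```

Request:
servo_tool:
  commands:
    - [[0, 0, 0], [-11, -53, 0], 70]
    - [[0, 0, 0], [-11, -53, 0], 70]
    - [[0, 0, 0], [-11, -53, 0], 70]
    - [[0, 0, 2], [-11, -53, 0], 70]
    - [[0, 0, 3], [-11, -53, 0], 70]

```text
t: 24.4
ee_pos: [0.5054, -0.0771, 0.1661]
orientation: [-3.139, -0.001, 1.572]
contact_force: [0.4, 0.4, 1.5]
gripper_width: 0.0699
finger_force: 0.0
```

Request:
servo_tool:
  commands:
    - [[0, 0, 2], [-11, -53, -10], 70]
    - [[0, 0, 0], [-11, -53, -20], 70]
    - [[0, 0, 0], [-11, -53, -20], 70]
    - [[0, 0, 0], [-11, -50, -20], 70]
    - [[0, 0, 0], [0, 0, 0], 70]

```text
t: 25.02
ee_pos: [0.4602, -0.2864, 0.0946]
orientation: [-3.136, -0.003, 1.601]
contact_force: [-0.5, 1.7, 1.1]
gripper_width: 0.0701
finger_force: 0.0
```

Request:
servo_tool:
  commands:
    - [[0, 0, 0], [2, 1, -50], 70]
    - [[0, 0, 0], [0, 0, -38], 70]
    - [[0, 0, 0], [0, 0, -6], 70]
    - [[0, 0, 0], [0, 0, 0], 50]
    - [[0, 0, 0], [0, 0, 0], 50]

```text
t: 25.65
ee_pos: [0.466, -0.284, 0.0054]
orientation: [3.139, 0.001, 1.606]
contact_force: [0.8, 0.1, -1.3]
gripper_width: 0.0561
finger_force: 24.9
```

Request:
servo_tool:
  commands:
    - [[0, 0, 0], [0, 0, 0], 50]
    - [[0, 0, 0], [0, 0, 40], 50]
    - [[0, 0, -3], [5, 25, 55], 50]
    - [[0, 0, -3], [11, 50, 30], 50]
    - [[0, 0, -1], [11, 53, 20], 50]

```text
t: 26.28
ee_pos: [0.493, -0.155, 0.1517]
orientation: [3.137, 0.001, 1.481]
contact_force: [0.7, 0.5, -1.1]
gripper_width: 0.0561
finger_force: 24.9
```

Request:
servo_tool:
  commands:
    - [[0, 0, 0], [11, 53, 10], 50]
    - [[0, 0, 0], [11, 53, 10], 50]
    - [[0, 0, 0], [11, 53, 0], 50]
    - [[0, 0, 0], [11, 53, 0], 50]
    - [[0, 0, 0], [11, 53, 0], 50]

```text
t: 26.9
ee_pos: [0.5472, 0.111, 0.1699]
orientation: [3.14, -0.0, 1.483]
contact_force: [0.8, -0.6, -0.6]
gripper_width: 0.0558
finger_force: 24.9
```

Request:
servo_tool:
  commands:
    - [[0, 0, 0], [11, 50, 0], 50]
    - [[0, 0, 0], [11, 40, 0], 50]
    - [[0, 0, 0], [0, 0, 0], 50]
    - [[0, 0, 0], [0, 0, 0], 50]

```text
t: 27.4
ee_pos: [0.5685, 0.1988, 0.1692]
orientation: [-3.142, 0.001, 1.484]
contact_force: [-0.2, -0.4, 0.5]
gripper_width: 0.0557
finger_force: 24.9
```

Request:
servo_tool:
  commands:
    - [[0, 0, 0], [-6, 10, 0], 50]
    - [[0, 0, 0], [0, 0, 0], 50]
    - [[0, 0, 0], [0, 0, -25], 50]
    - [[0, 0, 0], [0, 0, -19], 50]
    - [[0, 0, 0], [0, 0, 0], 50]

```text
t: 28.02
ee_pos: [0.5618, 0.2085, 0.1237]
orientation: [-3.139, 0.002, 1.483]
contact_force: [-0.5, -0.5, -1.0]
gripper_width: 0.0557
finger_force: 24.9
```

Request:
servo_tool:
  commands:
    - [[0, 0, 0], [0, 0, -3], 50]
    - [[0, 0, 0], [0, 0, -3], 50]
    - [[0, 0, 0], [0, 0, -2], 50]
    - [[0, 0, 0], [0, 0, 0], 50]

```text
t: 28.52
ee_pos: [0.5629, 0.2093, 0.117]
orientation: [3.141, -0.0, 1.483]
contact_force: [0.0, 0.0, -1.5]
gripper_width: 0.0558
finger_force: 24.9
```

Request:
servo_tool:
  commands:
    - [[0, 0, 0], [0, 0, -1], 50]
    - [[0, 0, 0], [0, 0, 0], 70]
    - [[0, 0, 0], [0, 0, 0], 70]
    - [[0, 0, 0], [0, 0, 30], 70]
    - [[0, 0, 0], [0, -10, 40], 70]

```text
t: 29.15
ee_pos: [0.5623, 0.1994, 0.1858]
orientation: [-3.139, 0.001, 1.484]
contact_force: [0.7, 0.3, 0.5]
gripper_width: 0.07
finger_force: 0.0
```

```bash
python3 tins.py
```

```text
29.15 [0.5623 0.1994 0.1858] 85.0 0.07
top [(459, -172, 99.2, 62, 38), (534, -170, 76.8, 63, 40), (573, -290, 78.7, 62, 39)]
wrist []
caddy z 1 [(562, 201, 85.6, 71, 44)]
caddy z 2 [(563, 209, 85.6, 63, 39)]
caddy z 3 [(564, 216, 85.6, 55, 34)]
caddy z 4 []
caddy z 5 []
```

Request:
servo_tool:
  commands:
    - [[0, 0, 0], [0, -53, 0], 70]
    - [[0, 0, 0], [0, -53, 0], 70]
    - [[0, 0, -2], [0, -53, 0], 70]
    - [[0, 0, -2], [0, -53, 0], 70]
    - [[0, 0, -3], [3, -53, 0], 70]

```text
t: 29.92
ee_pos: [0.565, -0.0671, 0.1847]
orientation: [-3.14, -0.0, 1.36]
contact_force: [1.3, 1.1, 0.3]
gripper_width: 0.07
finger_force: 0.0
```

Request:
servo_tool:
  commands:
    - [[0, 0, 0], [3, -53, -20], 70]
    - [[0, 0, 0], [3, -53, -20], 70]
    - [[0, 0, 0], [2, -53, -20], 70]
    - [[0, 0, 0], [0, -53, -25], 70]
    - [[0, 0, 0], [0, -12, 0], 70]

```text
t: 30.55
ee_pos: [0.5717, -0.2916, 0.0971]
orientation: [-3.135, -0.001, 1.358]
contact_force: [0.7, 0.4, 0.3]
gripper_width: 0.0701
finger_force: 0.0
```

Request:
servo_tool:
  commands:
    - [[0, 0, 0], [0, 0, 0], 70]
    - [[0, 0, 0], [0, 0, 0], 70]

```text
t: 30.8
ee_pos: [0.5743, -0.2883, 0.1015]
orientation: [3.141, -0.0, 1.363]
contact_force: [-0.8, 0.3, -0.2]
gripper_width: 0.07
finger_force: 0.0
```

Request:
servo_tool:
  commands:
    - [[0, 0, 0], [-1, -2, -55], 70]
    - [[0, 0, 0], [0, 0, -36], 70]
    - [[0, 0, 0], [0, 0, -5], 70]
    - [[0, 0, 0], [0, 0, 0], 50]
    - [[0, 0, 0], [0, 0, 0], 50]

```text
t: 31.42
ee_pos: [0.5744, -0.2919, 0.0071]
orientation: [3.138, 0.001, 1.362]
contact_force: [0.9, 0.3, 1.7]
gripper_width: 0.0559
finger_force: 25.0
```

Request:
servo_tool:
  commands:
    - [[0, 0, 0], [0, 0, 0], 50]
    - [[0, 0, 0], [0, 0, 50], 50]
    - [[0, 0, 2], [0, 25, 55], 50]
    - [[0, 0, 3], [0, 50, 35], 50]
    - [[0, 0, 2], [0, 53, 30], 50]

```text
t: 32.05
ee_pos: [0.5732, -0.163, 0.1774]
orientation: [3.139, 0.001, 1.483]
contact_force: [0.4, -0.1, -0.8]
gripper_width: 0.056
finger_force: 25.0
```

Request:
servo_tool:
  commands:
    - [[0, 0, 0], [0, 53, 10], 50]
    - [[0, 0, 0], [0, 53, 10], 50]
    - [[0, 0, 0], [-3, 53, 0], 50]
    - [[0, 0, 0], [-3, 53, 0], 50]
    - [[0, 0, 0], [-3, 53, 0], 50]

```text
t: 32.67
ee_pos: [0.5637, 0.1028, 0.1957]
orientation: [3.14, -0.0, 1.483]
contact_force: [0.6, -0.4, -1.1]
gripper_width: 0.0556
finger_force: 25.0
```

Request:
servo_tool:
  commands:
    - [[0, 0, 0], [-2, 50, 0], 50]
    - [[0, 0, 0], [0, 50, 0], 50]
    - [[0, 0, 0], [0, 8, 0], 50]
    - [[0, 0, 0], [0, 0, 0], 50]
    - [[0, 0, 0], [0, 0, 0], 50]

```text
t: 33.3
ee_pos: [0.562, 0.2079, 0.1951]
orientation: [3.141, 0.001, 1.482]
contact_force: [-0.6, -0.2, -0.3]
gripper_width: 0.0559
finger_force: 25.0
```

Request:
servo_tool:
  commands:
    - [[0, 0, 0], [0, 1, -22], 50]
    - [[0, 0, 0], [0, 0, -20], 50]
    - [[0, 0, 0], [0, 0, 0], 50]
    - [[0, 0, 0], [0, 0, -3], 50]
    - [[0, 0, 0], [0, 0, -2], 50]

```text
t: 33.92
ee_pos: [0.5625, 0.2101, 0.1487]
orientation: [3.14, -0.001, 1.483]
contact_force: [-0.2, 0.2, -0.5]
gripper_width: 0.0559
finger_force: 25.0
```

Request:
servo_tool:
  commands:
    - [[0, 0, 0], [0, 0, -2], 50]
    - [[0, 0, 0], [0, 0, -1], 50]
    - [[0, 0, 0], [0, 0, 0], 50]

```text
t: 34.3
ee_pos: [0.562, 0.2103, 0.1451]
orientation: [3.141, -0.0, 1.484]
contact_force: [0.6, 0.2, -0.3]
gripper_width: 0.0557
finger_force: 25.0
```

Request:
servo_tool:
  commands:
    - [[0, 0, 0], [0, 0, -1], 50]
    - [[0, 0, 0], [0, 0, 0], 70]
    - [[0, 0, 0], [0, 0, 0], 70]
    - [[0, 0, 0], [0, 0, 30], 70]
    - [[0, 0, 0], [0, -10, 40], 70]

```text
t: 34.92
ee_pos: [0.5613, 0.2004, 0.2134]
orientation: [-3.139, 0.001, 1.484]
contact_force: [-0.2, -0.1, 0.2]
gripper_width: 0.07
finger_force: 0.0
```

```bash
python3 tins.py
```

```text
34.92 [0.5613 0.2004 0.2134] 85.0 0.07
top [(459, -172, 99.6, 62, 38), (535, -170, 76.8, 62, 38)]
wrist []
caddy z 1 []
caddy z 2 [(562, 204, 84.9, 70, 45)]
caddy z 3 [(562, 211, 84.9, 62, 40)]
caddy z 4 [(563, 219, 84.9, 54, 35)]
caddy z 5 [(743, 166, 159.4, 75, 33)]
```

Request:
servo_tool:
  commands:
    - [[0, 0, 0], [0, -50, 0], 64]
    - [[0, 0, -2], [0, -53, 0], 64]
    - [[0, 0, -2], [-4, -53, 0], 64]
    - [[0, 0, -2], [-5, -53, -20], 64]
    - [[0, 0, -2], [-5, -53, -30], 64]
  newtons: 35

```text
t: 35.7
ee_pos: [0.5477, -0.0632, 0.1628]
orientation: [3.141, -0.0, 1.343]
contact_force: [0.1, -0.6, 0.5]
gripper_width: 0.0639
finger_force: 0.0
```

Request:
servo_tool:
  commands:
    - [[0, 0, 0], [-6, -50, -40], 64]
    - [[0, 0, 0], [0, -37, -30], 64]
    - [[0, 0, 0], [0, 0, 0], 64]
    - [[0, 0, 0], [0, 0, 0], 64]

```text
t: 36.2
ee_pos: [0.542, -0.1468, 0.0946]
orientation: [-3.141, -0.001, 1.344]
contact_force: [-0.3, 0.5, 0.5]
gripper_width: 0.0638
finger_force: 0.0
```

```bash
python3 tins.py | head -3
```

```text
36.2 [ 0.542  -0.1468  0.0946] 77.0 0.0638
top [(584, 238, 83.8, 73, 45)]
wrist []
```

Request:
servo_tool:
  commands:
    - [[0, 0, 0], [-1, -2, -45], 64]
    - [[0, 0, 0], [0, 0, -20], 64]
    - [[0, 0, 0], [0, 0, -5], 64]
    - [[0, 0, 0], [0, 0, -5], 64]

```text
t: 36.85
ee_pos: [0.5422, -0.149, 0.021]
orientation: [3.139, 0.0, 1.345]
contact_force: [0.1, 0.3, 0.9]
gripper_width: 0.0643
finger_force: 0.0
```

Request:
servo_tool:
  commands:
    - [[0, 0, 0], [0, 0, -8], 64]
    - [[0, 0, 0], [0, 0, -6], 64]
    - [[0, 0, 0], [0, 0, 0], 50]
    - [[0, 0, 0], [0, 0, 0], 50]
    - [[0, 0, 0], [0, 0, 0], 50]

```text
t: 37.48
ee_pos: [0.5412, -0.1494, 0.0062]
orientation: [3.141, 0.0, 1.344]
contact_force: [0.5, -0.6, 0.0]
gripper_width: 0.0559
finger_force: 34.9
```

Request:
servo_tool:
  commands:
    - [[0, 0, 0], [0, 0, 40], 50]
    - [[0, 0, 0], [0, 0, 55], 50]
    - [[0, 0, 2], [4, 20, 55], 50]
    - [[0, 0, 3], [4, 40, 40], 50]
    - [[0, 0, 3], [4, 50, 30], 50]

```text
t: 38.1
ee_pos: [0.5536, -0.0388, 0.2285]
orientation: [3.138, 0.0, 1.483]
contact_force: [1.5, 0.9, -0.5]
gripper_width: 0.0558
finger_force: 34.9
```

Request:
servo_tool:
  commands:
    - [[0, 0, 0], [4, 53, 0], 50]
    - [[0, 0, 0], [4, 53, 0], 50]
    - [[0, 0, 0], [4, 53, 0], 50]
    - [[0, 0, 0], [0, 53, 0], 50]
    - [[0, 0, 0], [0, 40, 0], 50]

```text
t: 38.72
ee_pos: [0.5647, 0.2148, 0.226]
orientation: [3.141, -0.0, 1.485]
contact_force: [1.0, -1.2, -0.1]
gripper_width: 0.056
finger_force: 34.9
```

Request:
servo_tool:
  commands:
    - [[0, 0, 0], [0, 18, 0], 50]
    - [[0, 0, 0], [0, 0, 0], 50]
    - [[0, 0, 0], [0, 0, 0], 50]

```text
t: 39.1
ee_pos: [0.5652, 0.2293, 0.2261]
orientation: [-3.142, 0.001, 1.482]
contact_force: [-0.6, 0.2, -0.9]
gripper_width: 0.0559
finger_force: 34.9
```

Run:
```python
from tins import *
o=env.get_obs(); T=o["ee_pos"]; print(T.round(4),np.degrees(o["orientation"][2]))
w=env.snapshot("wrist"); print(tins(w,T[2]-.0055+.028,True))
print(tins(env.snapshot("top")))
```

```text
[0.5652 0.2293 0.2261] 84.92930747338146
[]
[(460, -172, 100.3, 61, 38)]
```

Request:
servo_tool:
  commands:
    - [[0, 0, 0], [0, 2, -24], 50]
    - [[0, 0, 0], [0, 0, -22], 50]
    - [[0, 0, 0], [0, 0, 0], 50]
    - [[0, 0, 0], [0, 0, -3], 50]
    - [[0, 0, 0], [0, 0, -2], 50]

```text
t: 39.83
ee_pos: [0.5657, 0.2326, 0.176]
orientation: [3.14, -0.001, 1.483]
contact_force: [-0.0, -0.3, -1.2]
gripper_width: 0.0557
finger_force: 34.9
```

Request:
servo_tool:
  commands:
    - [[0, 0, 0], [0, 0, -1], 50]
    - [[0, 0, 0], [0, 0, -1], 50]
    - [[0, 0, 0], [0, 0, 0], 50]

```text
t: 40.2
ee_pos: [0.5651, 0.2327, 0.1731]
orientation: [3.141, -0.0, 1.484]
contact_force: [0.1, 0.1, -0.9]
gripper_width: 0.0557
finger_force: 34.9
```

Request:
servo_tool:
  commands:
    - [[0, 0, 0], [0, -1, -1], 50]
    - [[0, 0, 0], [0, 0, 0], 64]
    - [[0, 0, 0], [0, 0, 0], 66]
    - [[0, 0, 0], [0, 0, 30], 66]
    - [[0, 0, 0], [0, -10, 40], 66]

```text
t: 40.83
ee_pos: [0.5646, 0.2218, 0.2418]
orientation: [-3.139, 0.001, 1.484]
contact_force: [-0.4, 0.0, 0.4]
gripper_width: 0.0663
finger_force: 0.0
```

Request:
servo_tool:
  commands:
    - [[0, 0, 0], [0, -20, 0], 66]
    - [[0, 0, 0], [0, 0, 0], 66]

```text
t: 41.08
ee_pos: [0.5647, 0.2004, 0.2417]
orientation: [-3.141, 0.0, 1.482]
contact_force: [-0.1, -0.4, -0.5]
gripper_width: 0.0661
finger_force: 0.0
```

```bash
python3 tins.py
```

```text
41.08 [0.5647 0.2004 0.2417] 84.9 0.0661
top [(460, -171, 99.0, 62, 39)]
wrist []
caddy z 1 []
caddy z 2 []
caddy z 3 [(562, 202, 84.6, 70, 45)]
caddy z 4 [(563, 210, 84.6, 62, 39)]
caddy z 5 [(564, 218, 84.6, 54, 34)]
```

Request:
servo_tool:
  commands:
    - [[0, 0, 0], [-5, -50, 0], 70]
    - [[0, 0, 2], [-15, -50, 0], 70]
    - [[0, 0, 3], [-15, -50, -10], 70]
    - [[0, 0, 3], [-15, -50, -20], 70]
    - [[0, 0, 3], [-15, -50, -30], 70]

```text
t: 41.85
ee_pos: [0.5, -0.0493, 0.1814]
orientation: [3.14, 0.0, 1.678]
contact_force: [-0.5, -0.1, -0.7]
gripper_width: 0.07
finger_force: 0.0
```

Request:
servo_tool:
  commands:
    - [[0, 0, 3], [-15, -50, -30], 70]
    - [[0, 0, 0], [-15, -50, -30], 70]
    - [[0, 0, 0], [-10, -22, -20], 70]
    - [[0, 0, 0], [0, 0, 0], 70]
    - [[0, 0, 0], [0, 0, 0], 70]

```text
t: 42.48
ee_pos: [0.4608, -0.1697, 0.1022]
orientation: [3.141, -0.0, 1.728]
contact_force: [0.6, 0.5, 0.5]
gripper_width: 0.0701
finger_force: 0.0
```

Request:
servo_tool:
  commands:
    - [[0, 0, 0], [-1, -2, -55], 70]
    - [[0, 0, 0], [0, 0, -37], 70]
    - [[0, 0, 0], [0, 0, -5], 70]
    - [[0, 0, 0], [0, 0, 0], 50]
    - [[0, 0, 0], [0, 0, 0], 50]

```text
t: 43.1
ee_pos: [0.4606, -0.1725, 0.0067]
orientation: [3.138, 0.002, 1.728]
contact_force: [0.1, 0.2, -0.8]
gripper_width: 0.056
finger_force: 35.0
```

Request:
servo_tool:
  commands:
    - [[0, 0, 0], [0, 0, 0], 50]
    - [[0, 0, 0], [0, 0, 50], 50]
    - [[0, 0, -3], [8, 20, 55], 50]
    - [[0, 0, -3], [12, 40, 45], 50]
    - [[0, 0, -3], [15, 45, 35], 50]

```text
t: 43.72
ee_pos: [0.4946, -0.0667, 0.193]
orientation: [3.138, 0.001, 1.567]
contact_force: [1.5, -0.2, -1.2]
gripper_width: 0.056
finger_force: 35.0
```

Request:
servo_tool:
  commands:
    - [[0, 0, -3], [15, 45, 35], 50]
    - [[0, 0, -2], [15, 45, 30], 50]
    - [[0, 0, 0], [15, 50, 0], 50]
    - [[0, 0, 0], [15, 50, 0], 50]
    - [[0, 0, 0], [8, 45, 0], 50]

```text
t: 44.35
ee_pos: [0.5624, 0.1694, 0.2556]
orientation: [3.141, -0.0, 1.484]
contact_force: [0.3, -0.7, -0.9]
gripper_width: 0.0561
finger_force: 35.0
```

Request:
servo_tool:
  commands:
    - [[0, 0, 0], [0, 40, 0], 50]
    - [[0, 0, 0], [0, 0, 0], 50]
    - [[0, 0, 0], [0, 0, 0], 50]

```text
t: 44.72
ee_pos: [0.5619, 0.2071, 0.2553]
orientation: [3.141, 0.001, 1.484]
contact_force: [0.3, -0.5, -1.5]
gripper_width: 0.0558
finger_force: 35.0
```

Request:
servo_tool:
  commands:
    - [[0, 0, 0], [1, 2, -24], 50]
    - [[0, 0, 0], [0, 0, -23], 50]
    - [[0, 0, 0], [0, 0, 0], 50]
    - [[0, 0, 0], [0, 0, -3], 50]
    - [[0, 0, 0], [0, 0, -2], 50]

```text
t: 45.35
ee_pos: [0.5637, 0.2095, 0.2041]
orientation: [3.14, -0.001, 1.483]
contact_force: [0.3, -0.1, -1.2]
gripper_width: 0.0552
finger_force: 35.0
```

Request:
servo_tool:
  commands:
    - [[0, 0, 0], [0, 0, -1], 50]
    - [[0, 0, 0], [0, 0, -1], 50]
    - [[0, 0, 0], [0, 0, 0], 50]

```text
t: 45.72
ee_pos: [0.5631, 0.2097, 0.2011]
orientation: [3.141, 0.0, 1.484]
contact_force: [-0.2, -0.1, -0.7]
gripper_width: 0.0555
finger_force: 35.0
```

Request:
servo_tool:
  commands:
    - [[0, 0, 0], [0, 0, -1], 50]
    - [[0, 0, 0], [0, 0, 0], 66]
    - [[0, 0, 0], [0, 0, 0], 68]
    - [[0, 0, 0], [0, 0, 30], 70]
    - [[0, 0, 0], [0, -10, 40], 70]

```text
t: 46.35
ee_pos: [0.5625, 0.1998, 0.2696]
orientation: [-3.139, 0.001, 1.484]
contact_force: [0.5, 0.3, 0.0]
gripper_width: 0.0699
finger_force: 0.0
```

```bash
python3 tins.py
```

```text
46.35 [0.5625 0.1998 0.2696] 85.0 0.0699
top []
wrist []
caddy z 1 []
caddy z 2 []
caddy z 3 []
caddy z 4 [(563, 203, 85.5, 71, 44)]
caddy z 5 [(564, 211, 85.5, 63, 39)]
```

Request:
servo_tool:
  commands:
    - [[0, 0, 0], [-10, -50, 0], 70]
    - [[0, 0, 0], [-10, -53, 0], 70]
    - [[0, 0, 0], [-10, -53, 0], 70]
    - [[0, 0, 0], [-10, -53, 0], 70]
    - [[0, 0, 0], [-10, -50, 0], 70]

```text
t: 47.12
ee_pos: [0.512, -0.0607, 0.2687]
orientation: [-3.14, -0.0, 1.484]
contact_force: [0.2, -0.6, -0.5]
gripper_width: 0.07
finger_force: 0.0
```

Request:
servo_tool:
  commands:
    - [[0, 0, 0], [-5, -30, 0], 70]
    - [[0, 0, 0], [0, 0, 0], 70]
    - [[0, 0, 0], [0, 0, 0], 70]

```text
t: 47.5
ee_pos: [0.5079, -0.0886, 0.2692]
orientation: [-3.14, -0.001, 1.484]
contact_force: [0.1, -0.2, -1.1]
gripper_width: 0.0699
finger_force: 0.0
```

Run:
```python
from tins import *
s=env.snapshot("scene");t=env.snapshot("top")
a=cv2.resize(s["color"][80:230,240:400,::-1],(480,450),interpolation=cv2.INTER_CUBIC);b=cv2.resize(t["color"][130:260,100:207,::-1],(320,389),interpolation=cv2.INTER_CUBIC)
im=np.zeros((450,800,3),np.uint8);im[:,:480]=a;im[:389,480:]=b;cv2.imwrite("pics/end.png",im); print(tins(t),tins(t,.223))
```

```text
[] [(564, 208, 85.2, 64, 40)]
```

View pics/end.png

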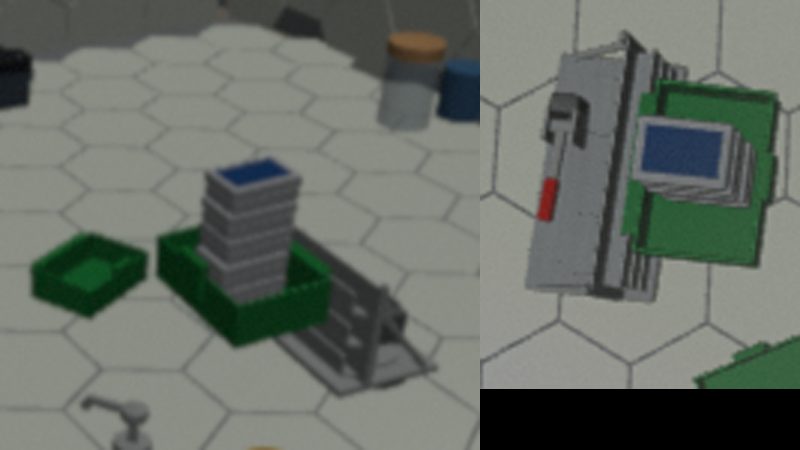

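The final view shows five tins in one straight column at (250,230), in the level hanging caddy, with the lever down at (548,200). I hand it in.

```bash
python3 -c "
from station import env
print(env.sign_off())"
```

```text
the job is handed in; nothing more can be done
None
```

I handed the job in after about 48 s of robot time: the lever is locked down, the green caddy hangs level midway on the top louver, and all five tins stand in it as one square column; I moved nothing else.

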